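# Make a casting mould ready to close

## Robot

A 6-joint arm with a two-finger parallel gripper is mounted at the origin on the work surface. World frame = base frame: x ahead of the robot, y to its left, z up, the work surface at z = 0. Lengths are in m, angles in rad, forces in N, time in s.
With the tool pointing down it reaches from about 0.275 to 0.775 m from the base axis. Payload 14.6 kg.
Tool frame: the origin (TCP) lies midway between the tips of the shut fingers; the grasp point (between the pads) lies 19 mm behind it; z points along the fingers, y is the line along which they close (so a half turn about z gives the same grasp; the last joint's range is limited). The gripper opens to 85 mm and grips with 20 to 120 N. Pads are 22 mm wide; open, the fingers measure 114 mm over their backs; the gripper's body (76 mm by 85 mm) begins 54 mm behind the grasp point. The pads swing forward as they close: fully open they stand 13 mm farther back than shut.
Start: joints at [1.062, 0.263, -0.048, 1.259, 0, 1.415], TCP at [0.182, 0.492, 0.231] pointing down, gripper open.
Joint ranges: [-2.65, 2.65], [-0.89, 1.7], [-1.18, 1.37], [-2.13, 2.11], [-1.35, 1.29], [-3.14, 3.14]. Speed limits (rad/s): [1.89, 1.89, 2.57, 2.79, 3.14, 3.14].

## Interface

Orientations are given as a rotation vector (axis times angle).
In Python, from station import robot, viewer gives the robot as it stands.
- The arm moves only by the tool send_rows, never from a script. Its argument "moves" is a list of rows, each a list of 2 entries, a list of its own where there are three numbers: the shift along the tool's x, y, z in m, then the turn, a rotation vector about the tool's x, y, z in rad. In form: [[[x, y, z], [wx, wy, wz]], ...]. A call has 1 to 10 rows; each row shifts and turns the commanded pose from where the row before left it, along the tool's axes as they then stand; what a row does not reach is not made up. A row lasts 1/10 s, in which the tool goes at most 50 mm and 8.59 degrees, less where a joint would pass 70% of its speed; a pose out of reach is approached as far as the arm can. A call with a gripper value outside its range is refused whole. "claw" is the closure, from 0 (fully open) to 1 (shut), set as the call begins (left out, the last holds). The fingers move at their own pace and stop on an object; "squeeze" is the grip in N (left out, the last holds). Time passes only in rows, so rows that do not move let the fingers close. It gives the time, the measured TCP pose, the force, the opening and the grip force at its end, in the units of the state.
- robot.observe(): the state, without advancing time (a new reading comes with each control period).
- viewer.snapshot(name): name is "scene" or "top" or "wrist"; returns a dict with "color" (400x640x3 uint8, red, green, blue), "fov_y" (degrees; the focal length in pixels is half the picture's height over the tangent of half this angle, whatever the lens; pixels are square), "cx", "cy" (the principal point, pixels), "view" (4x4, takes a point from world to camera coordinates); the wrist camera has in their place "tool_from_camera" (4x4, takes a point from camera to tool coordinates, whose origin is the TCP and whose axes are the flange's). Camera axes: x right, y down, z forward; pixel columns grow to the right and rows downward; lengths in m; the calibration is good to about 2 mm. The wrist camera is an equidistant fisheye: a pixel r from the principal point sees the ray r / f radians off the axis. A picture is of the moment at which its call begins: read the wrist's pose just before it. There is no depth.
- robot.hand_in(): hands the job in; it is judged then, once.
The state is a dict: "time_s": time; "qpos": joint angles; "dq": joint speeds; "tau": joint torques, N m; "eef_pos": TCP position; "eef_rot": TCP orientation; "wrist_force": force on the tool from outside, world axes, zero at the start; "torque": the same for the moment, N m; "grip_width": finger opening in m; "grasp_force": force on a finger pad.
Only numpy, scipy, OpenCV 4.12 (cv2) and the standard library are available. Lean on these libraries where they do the work, as an engineer would, in place of code of your own. Each camera call takes 0.05 s, during which the arm holds its last target. There are 200 camera calls.

## Task

Get this casting mould ready to close. First unlock the red bayonet cap from its port (about a quarter turn anticlockwise seen from above), lift it out and leave it in the white crate. Slide every blue spacer sleeve fully home over a steel guide pillar, one to a pillar, and, only once the cap is in the crate, lay both brass-ended bars level in the saddle notches across the port, one to a pair of notches, leaving the jug, tin and brush where they stand.

Things in the scene. Friction and masses are not known exactly. Their poses are not given: they have to be found in the camera images.
- mould: Tan fibreglass mould base fixed on the bench, slab 250 x 250 x 30 thick. Origin: centre of its underside; z up. On its top face: three steel pillars in a row along y at x = 78, a square steel port boss at x = -40, and two grey saddle bars 18 wide at y = -66 and 66, along x from -95 to 15, each with two V notches (top edges 100 above the bench).
- pillar0 (a point): Foot of guide pillar 0 on the mould's top face, on the pillar's axis, at mould y = -90. Steel pillar 28 diameter, straight for 60, then a cone 15 tall to 16 diameter (top 75 above this point). A sleeve that is home rests on the face at this point.
- pillar1 (a point): Foot of guide pillar 1 on the mould's top face, on the pillar's axis, at mould y = 0. Steel pillar 28 diameter, straight for 60, then a cone 15 tall to 16 diameter (top 75 above this point). A sleeve that is home rests on the face at this point.
- pillar2 (a point): Foot of guide pillar 2 on the mould's top face, on the pillar's axis, at mould y = 90. Steel pillar 28 diameter, straight for 60, then a cone 15 tall to 16 diameter (top 75 above this point). A sleeve that is home rests on the face at this point.
- saddle0 (a point): Where the middle of a bar lies when it rests in notch pair 0 (mould x = -68, y = 0, 90 above the bench); the bar then runs along the mould's y axis.
- saddle1 (a point): Where the middle of a bar lies when it rests in notch pair 1 (mould x = -12, y = 0, 90 above the bench); the bar then runs along the mould's y axis.
- port (a point): Centre of the port at the floor of the boss, on the mould's top face (mould x = -40, y = 0). The boss is 80 x 80 outside and 18 tall; inside it two ledges along y (11 to 18 above the floor, 44 apart) hold down the cap's lugs.
- cap: Red bayonet cap, at first locked in the port (x within 0.3 rad of the mould's x). Origin: centre of its underside; z its axis. Two lugs 14 wide reach 29 out along +-x, 0 to 8 up; shank 36 dia.; disc 60 dia., 20 to 25 up; white grip bar 50 long along x, 14 thick, 25 to 55 up. Turned anticlockwise from above to 1.15-1.55 rad from the mould's x it lifts straight out; a stop ends the turn at 1.6.
- sleeve_a: Blue plastic spacer sleeve, a tube 56 outside diameter, 30.5 bore, 60 tall, standing on the bench. Origin: its very centre (30 above its foot); z along its axis; the same either way up. May be absent.
- sleeve_b: Blue plastic spacer sleeve, a tube 56 outside diameter, 30.5 bore, 60 tall, standing on the bench. Origin: its very centre (30 above its foot); z along its axis; the same either way up. May be absent.
- sleeve_c: Blue plastic spacer sleeve, a tube 56 outside diameter, 30.5 bore, 60 tall, standing on the bench. Origin: its very centre (30 above its foot); z along its axis; the same either way up. May be absent.
- bar_a: Steel bar 18 diameter and 200 long over all, with a brass block 30 square and 16 long at each end. Lies on the bench on its end blocks. Origin: its middle, on its axis; x along its length. In the saddles the end blocks hang outside the two saddle bars (about 9 free play each way).
- bar_b: Steel bar 18 diameter and 200 long over all, with a brass block 30 square and 16 long at each end. Lies on the bench on its end blocks. Origin: its middle, on its axis; x along its length. In the saddles the end blocks hang outside the two saddle bars (about 9 free play each way).
- crate: White open slatted crate fixed on the bench, 180 (x) x 160 (y) x 40 tall, walls 5. Origin: centre of its underside.
- crate_in (a point): Centre of the crate's inner floor, 5 above the bench.
- jug: Steel mug-shaped jug, 84 diameter, 110 tall, bystander. Origin: centre of its underside.
- tin: White tin, 80 diameter, 110 tall, bystander. Origin: centre of its underside.
- brush: Brush lying on the bench, bystander. Origin: centre of its underside.
Things that resemble listed ones, but are neither listed nor needed, are in the scene too. Leave any pink look-alike of the bar_a alone.

How it is judged:
By the outcome, as a careful person would: the job done as asked, in the order asked, and still so for the second after the job is handed in, with the robot touching nothing.
Of sleeve_a, sleeve_b, sleeve_c only 2 to 3 are there at a start; the rules pass over those that are not, and their reading is None.
At some moment in a run one of sleeve_a, sleeve_b, sleeve_c, bar_a, bar_b may be knocked a few centimetres aside while the robot is not near it.
Once in a run the grip may slacken for a moment while it holds something.
It also fails if it takes over 210 s, if anything falls off the work surface, if the arm or the gripper's body presses on something with over 40 N, if the wrist force passes 120 N, or if a joint passes its speed limit or range.

## Working session

There is one attempt and no reset: what is moved stays moved. The work goes in short steps, Python scripts to look and compute and a tool call to move; the robot and the scene stay as the last step left them, time stands still between calls to the robot, and variables do not carry over. Pictures are saved under pics/ and viewed, at most 14 in all, crops included, and the job is handed in when it is done.

Besides the shell and the picture viewer there is one more tool, called after "Call:" as a command line: name --argument value ..., lists and objects as JSON in quotes. send_rows: Moves the arm, as the interface text tells. Its arguments: {"type":"object","properties":{"moves":{"type":"array","items":{"type":"array"}},"claw":{"type":"number"},"squeeze":{"type":"number"}},"required":["moves"]}

```bash
mkdir -p pics; ls
cat > h.py <<'E'
import numpy as np, cv2
from scipy.spatial.transform import Rotation as R
from station import robot, viewer
def snap(n,fn=None):
    s=viewer.snapshot(n)
    if fn: cv2.imwrite('pics/'+fn+'.png',s['color'][:,:,::-1])
    np.save('pics/'+n+'.npy',s,allow_pickle=True)
    return s
def load(n): return np.load('pics/'+n+'.npy',allow_pickle=True).item()
def ray(s,u,v):
    f=200/np.tan(np.radians(s['fov_y'])/2); d=np.array([(u-s['cx'])/f,(v-s['cy'])/f,1])
    V=np.array(s['view']); return -V[:3,:3].T@V[:3,3], V[:3,:3].T@d
def at(s,u,v,z):
    o,d=ray(s,u,v); return o+d*(z-o[2])/d[2]
def proj(s,p):
    f=200/np.tan(np.radians(s['fov_y'])/2); V=np.array(s['view']); c=V[:3,:3]@np.array(p)+V[:3,3]
    return c[:2]/c[2]*f+[s['cx'],s['cy']]
E
python3 - <<'E'
from h import *
print(robot.observe())
for n in('scene','top'):
    s=snap(n,n+'0'); print(n,s['fov_y'],s['cx'],s['cy'],np.round(s['view'],3).tolist())
E
```

```text
pics
{'time_s': 0.0, 'qpos': array([ 1.06171870e+00,  2.63523390e-01, -4.89089346e-02,  1.25939100e+00,
        1.77211770e-06,  1.41549596e+00]), 'dq': array([-0.00084177,  0.00019342,  0.00120574, -0.00014279,  0.0010364 ,
        0.00123035]), 'tau': array([ 2.12529027e-03, -6.37604213e+01,  3.84569442e+01,  1.39532625e-02,
       -1.82506187e-04,  1.40964318e-05]), 'eef_pos': array([0.1817604 , 0.49225776, 0.23083513]), 'eef_rot': array([-5.52759254e-01, -3.09223940e+00,  1.52394047e-03]), 'wrist_force': array([ 0.16287087,  0.3073085 , -0.83227242]), 'torque': array([ 0.02602185, -0.00603908,  0.02913334]), 'grasp_force': 0.0, 'grip_width': 0.08538535589186841}
scene 57.78405956630525 319.7657684915167 199.91690657277454 [[0.284, 0.959, 0.015, -0.051], [0.744, -0.21, -0.635, -0.33], [-0.606, 0.192, -0.772, 1.313], [0.0, 0.0, 0.0, 1.0]]
top 52.25524218534344 329.25488776828854 202.5636878873912 [[0.029, -0.999, 0.025, -0.123], [-0.992, -0.032, -0.122, 0.475], [0.123, -0.022, -0.992, 1.204], [0.0, 0.0, 0.0, 1.0]]
```

View pics/scene0.png

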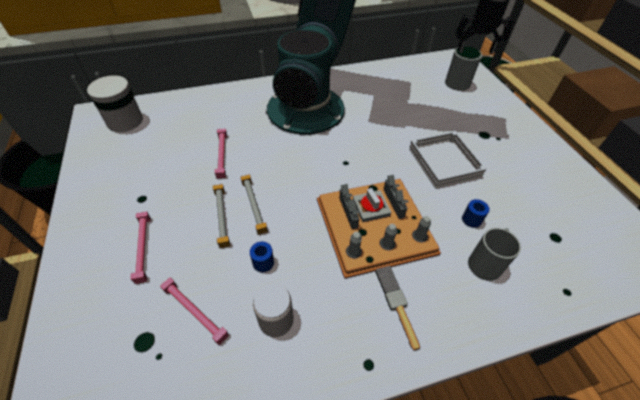

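View pics/top0.png

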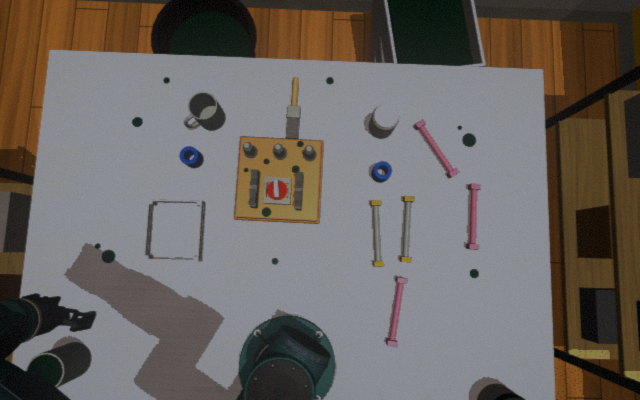

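Top view: two blue sleeves at (190,156) and (381,171), no third one seen. Brass-ended bars at (376,233) and (407,229). The pink look-alikes are at (437,148), (473,216) and (397,311), and the jug, tin and brush are at (202,110), (383,121) and (293,107). The red cap in its boss is at (277,190). I'll take the blue sleeves and the brass/steel bars. Next is a close crop.

Run:
```python
from h import *
t=load('top')['color'][:,:,::-1]; s=load('scene')['color'][:,:,::-1]
a=cv2.resize(t[130:230,230:330],(400,400),interpolation=cv2.INTER_CUBIC)
b=cv2.resize(t[155:275,360:480],(400,400),interpolation=cv2.INTER_CUBIC)
c=cv2.resize(s[170:280,310:450],None,fx=2,fy=2,interpolation=cv2.INTER_CUBIC)
d=cv2.resize(t[140:270,135:215],None,fx=1.7,fy=1.7,interpolation=cv2.INTER_CUBIC)
im=np.zeros((600,800,3),np.uint8); im[:400,:400]=a; im[:400,400:]=b
c=cv2.resize(c[:200],None,fx=1,fy=1); im[400:600,:c.shape[1]]=c; d=cv2.resize(d,(130,200)); im[400:,400:530]=d
e=cv2.resize(s[180:240,190:280],(270,180)); im[410:590,530:]=e
cv2.imwrite('pics/crop1.png',im)
T=load('top')
for n,u,v,z in [('sl1',190,154,.06),('sl2',381.5,169,.06),('p0',311,150,.105),('p1',280,149,.105),('p2',248,146,.105),('mTL',241,137,.03),('mTR',324,141,.03),('mBL',235,220,.03),('mBR',321,222,.03),
 ('cap',277,189,.08),('barA1',376,204,.03),('barA2',378,263,.03),('barB1',408,200,.03),('barB2',405,258,.03),('c1',151,202,.04),('c2',205,202,.04),('c3',148,258,.04),('c4',202,260,.04)]: print(n,np.round(at(T,u,v,z),3))
```

```text
sl1 [0.607 0.311 0.06 ]
sl2 [ 0.581 -0.261  0.06 ]
p0 [ 0.62  -0.049  0.105]
p1 [0.62  0.04  0.105]
p2 [0.626 0.132 0.105]
mTL [0.673 0.169 0.03 ]
mTR [ 0.669 -0.086  0.03 ]
mBL [0.417 0.173 0.03 ]
mBR [ 0.419 -0.085  0.03 ]
cap [0.507 0.046 0.08 ]
barA1 [ 0.479 -0.25   0.03 ]
barA2 [ 0.302 -0.259  0.03 ]
barB1 [ 0.494 -0.348  0.03 ]
barB2 [ 0.319 -0.34   0.03 ]
c1 [0.462 0.422 0.04 ]
c2 [0.467 0.263 0.04 ]
c3 [0.297 0.417 0.04 ]
c4 [0.296 0.26  0.04 ]
```

View pics/crop1.png

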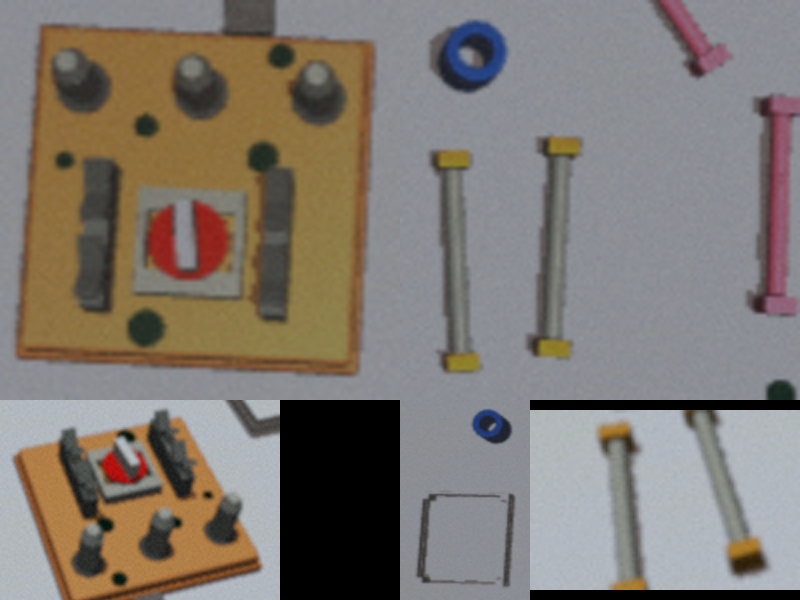

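```bash
cat >> h.py <<'E'
def wproj(s,pose,p):
    # pose=(pos,rotvec) of tool; world point -> wrist pixel
    M=np.linalg.inv(np.array(s['tool_from_camera'])); q=R.from_rotvec(pose[1]).inv().apply(np.array(p)-pose[0])
    c=M[:3,:3]@q+M[:3,3]; f=200/np.tan(np.radians(s['fov_y'])/2); r=np.hypot(c[0],c[1]); th=np.arctan2(r,c[2])
    return c[:2]/r*th*f+[s['cx'],s['cy']]
def wat(s,pose,u,v,z):
    T=np.array(s['tool_from_camera']); f=200/np.tan(np.radians(s['fov_y'])/2); d=np.array([u-s['cx'],v-s['cy']]); r=np.hypot(*d); th=r/f
    c=np.array([*(d/max(r,1e-9)*np.sin(th)),np.cos(th)]); Q=R.from_rotvec(pose[1]); o=pose[0]+Q.apply(T[:3,3]); w=Q.apply(T[:3,:3]@c)
    return o+w*(z-o[2])/w[2]
def go(xyz,yaw=None):
    """per-tool-axes total displacement to reach world xyz with tool down and y-axis yaw (mod pi)"""
    s=robot.observe(); Q=R.from_rotvec(s['eef_rot']); d=Q.inv().apply(np.array(xyz)-s['eef_pos']); print('d tool',np.round(d,4))
    ty=Q.as_matrix()[:,1]; tz=Q.as_matrix()[:,2]; print('tool y yaw',round(np.arctan2(ty[1],ty[0]),4),'z',np.round(tz,4),'q',np.round(s['qpos'],2))
    if yaw is not None:
        a=(yaw-np.arctan2(ty[1],ty[0])+np.pi/2)%np.pi-np.pi/2; print('tool wz turn',round(-a,4),'q6 alt')
E
python3 - <<'E'
from h import *
from scipy.optimize import least_squares
T=load('top');S=load('scene')
f=lambda U,V:((U+.5)/4-.5+230,(V+.5)/4-.5+130)
g=lambda U,V:((U+.5)/2-.5+310,(V-400+.5)/2-.5+170)
obs=[(T,f(42,27),(.125,.125,.03)),(T,f(373,42),(.125,-.125,.03)),(T,f(357,361),(-.125,-.125,.03)),(T,f(19,351),(-.125,.125,.03)),
(T,f(66,63),(.078,.09,.105)),(T,f(192,67),(.078,0,.105)),(T,f(314,72),(.078,-.09,.105)),
(S,g(93,528),(.078,-.09,.105)),(S,g(162,514),(.078,0,.105)),(S,g(231,498),(.078,.09,.105))]
def res(x):
    r=[]
    for s,uv,p in obs:
        c,si=np.cos(x[2]),np.sin(x[2]); r+=list(proj(s,(x[0]+c*p[0]-si*p[1],x[1]+si*p[0]+c*p[1],p[2]))-np.array(uv))
    return r
o=least_squares(res,[.545,.043,0],loss='soft_l1');print(o.x,np.round(o.fun,1))
print('cap bar',at(T,*f(180,203),.085),at(T,*f(189,268),.085))
print('disc',at(T,*f(188,240),.055), 'boss', at(T,*f(190,242),.048))
h=lambda U,V:((U-400+.5)*.3-.5+360,(V+.5)*.3-.5+155)
for n,u,v,z in [('sl',474,55,.06),('A1',453,159,.03),('A2',461,362,.03),('B1',563,146,.03),('B2',553,348,.03)]: print(n,np.round(at(T,*h(u,v),z),4))
s=snap('wrist');print(s['fov_y'],s['cx'],s['cy'],np.round(s['tool_from_camera'],3).tolist())
go([.5,.05,.2],np.pi/2)
E
```

```text
[ 0.54948736  0.04622481 -0.00928879] [ 0.6 -0.3 -0.8 -0.4 -0.2  0.6  0.9 -0.3  0.8 -0.3  0.6  0.1  1.3  0.2
  0.1  0.1  1.4 -1.2  1.2 -1.3]
cap bar [0.53157044 0.05366787 0.085     ] [0.48421988 0.04501768 0.085     ]
disc [0.50919173 0.04993737 0.055     ] boss [0.50879677 0.04914651 0.048     ]
sl [ 0.5748 -0.2619  0.06  ]
A1 [ 0.4839 -0.2486  0.03  ]
A2 [ 0.3011 -0.2586  0.03  ]
B1 [ 0.4992 -0.3492  0.03  ]
B2 [ 0.3159 -0.3412  0.03  ]
65.70646984690485 321.3438362729127 192.24376682477754 [[0.0, -0.952, -0.307, 0.079], [1.0, 0.0, -0.0, 0.002], [0.0, -0.307, 0.952, -0.143], [0.0, 0.0, 0.0, 1.0]]
d tool [-0.4517 -0.3046  0.0311]
tool y yaw 1.217 z [-4.e-04 -7.e-04 -1.e+00] q [ 1.06  0.26 -0.05  1.26 -0.    1.42]
tool wz turn -0.3538 q6 alt
```

Call:
send_rows --moves '[[[-0.03,-0.02,0.002],[0,0,0]],[[-0.03,-0.02,0.002],[0,0,0]],[[-0.03,-0.02,0.002],[0,0,0]],[[-0.03,-0.02,0.002],[0,0,0]],[[-0.03,-0.02,0.002],[0,0,0]],[[-0.03,-0.02,0.002],[0,0,0]],[[-0.03,-0.02,0.002],[0,0,0]],[[-0.03,-0.02,0.002],[0,0,0]],[[-0.03,-0.02,0.002],[0,0,0]],[[-0.03,-0.02,0.002],[0,0,0]]]' --claw 0.5

```text
time_s: 1.15
eef_pos: [0.3946, 0.1996, 0.2112]
eef_rot: [-0.553, -3.092, 0.0]
wrist_force: [0.9, 1.0, 0.6]
grip_width: 0.0427
grasp_force: 0.0
```

Call:
send_rows --moves '[[[-0.032,-0.021,0.002],[0,0,0]],[[-0.032,-0.021,0.002],[0,0,0]],[[-0.032,-0.021,0.002],[0,0,0]],[[-0.032,-0.021,0.002],[0,0,0]],[[-0.033,-0.021,0.002],[0,0,0]],[[0,0,0],[0,0,-0.133]],[[0,0,0],[0,0,-0.133]],[[0,0,0],[0,0,-0.133]],[[0,0,0],[0,0,-0.133]],[[0,0,0],[0,0,0]]]'

```text
time_s: 2.15
eef_pos: [0.5086, 0.0466, 0.2011]
eef_rot: [0.283, -3.128, -0.0]
wrist_force: [-0.8, -0.3, -0.3]
grip_width: 0.0426
grasp_force: 0.0
```

Run:
```python
from h import *
o=robot.observe(); s=snap('wrist','w1'); s['pose']=(o['eef_pos'],o['eef_rot']); np.save('pics/wrist.npy',s)
print(o['eef_pos'],o['grip_width'],o['time_s'])
go([.509,.0465,.2],1.75)
for p in [(.509,.0465,.055),(.509,.0465,.048)]: print(wproj(s,s['pose'],p))
```

```text
[0.50855144 0.04662111 0.20107453] 0.04263839626220818 2.15
d tool [-0.0004 -0.0002  0.0012]
tool y yaw 1.7462 z [-3.e-04  0.e+00 -1.e+00] q [-0.07  0.25 -0.15  1.17  0.   -0.24]
tool wz turn -0.0038 q6 alt
[319.3521083  178.14253451]
[319.39291553 176.28327987]
```

View pics/w1.png

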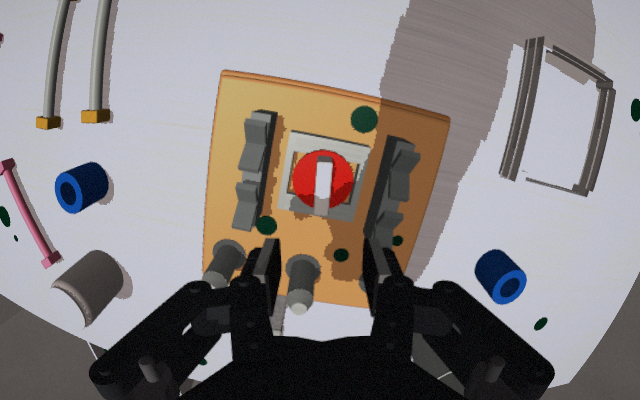

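Wrist view: red cap disc centred at about (324,180), grip bar upright at (323,163–190), saddle bars at each side, sleeves at (80,187) and (500,276).

Run:
```python
from h import *
s=load('wrist');p=s['pose'];c=s['color'].astype(int)
print('disc',wat(s,p,324,179.5,.055))
m=((c[:,:,0]>150)&(c[:,:,1]<60)).astype(np.uint8); m[:140]=0; ys,xs=np.nonzero(m);print(xs.min(),xs.max(),ys.min(),ys.max())
pts=np.array([wat(s,p,x,y,.055)[:2] for x,y in zip(xs,ys)]);print(cv2.minEnclosingCircle(pts.astype(np.float32)))
w=cv2.resize(s['color'][60:320,190:460,::-1],None,fx=2.2,fy=2.2,interpolation=cv2.INTER_CUBIC);cv2.imwrite('pics/c2.png',w)
```

```text
disc [0.50953414 0.05117438 0.055     ]
293 352 150 195
((0.5100694298744202, 0.04950745776295662), 0.029684551060199738)
```

View pics/c2.png

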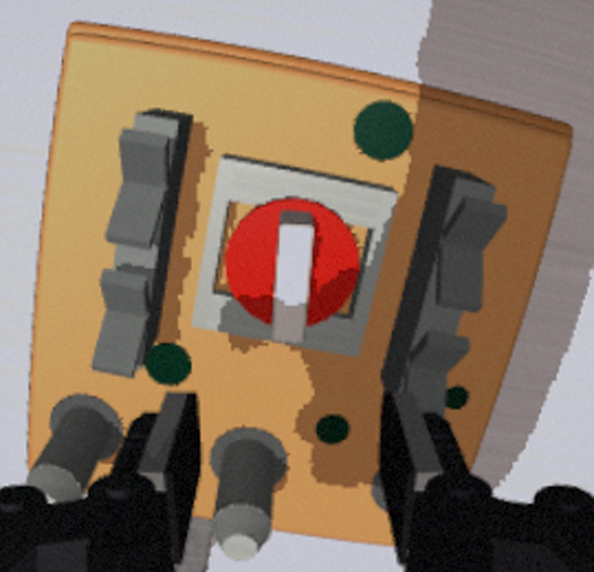

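Run:
```python
from h import *
s=load('wrist');p=s['pose']
g=lambda x,y:((x+.5)/2.2-.5+190,(y+.5)/2.2-.5+60)
a=wat(s,p,*g(295,224),.085);b=wat(s,p,*g(292,304),.085);print(a,b,(a+b)/2,np.arctan2(b[1]-a[1],b[0]-a[0]))
q=np.array([wat(s,p,*g(*k),.048) for k in[(218,155),(396,188),(358,356),(193,327)]]);print(q,q.mean(0))
print('side yaws',[round(float(np.arctan2(d[1],d[0])),3) for d in (q[1]-q[0],q[2]-q[1],q[2]-q[3],q[3]-q[0])])
print('p1',wat(s,p,*g(239,548),.105), 'cornerB', wat(s,p,*g(72,36),.03),wat(s,p,*g(570,140),.03))
go([.509,.0495,.06],1.75)
```

```text
[0.48574052 0.04635472 0.085     ] [0.51826316 0.05113681 0.085     ] [0.50200184 0.04874576 0.085     ] 0.14599267806778676
[[0.46901897 0.00943705 0.048     ]
 [0.46919911 0.08906358 0.048     ]
 [0.55076672 0.0890924  0.048     ]
 [0.55025773 0.01002293 0.048     ]] [0.50981063 0.04940399 0.048     ]
side yaws [1.569, 0.0, 1.564, 0.007]
p1 [0.6289289  0.04744842 0.105     ] cornerB [ 0.42565282 -0.06992976  0.03      ] [0.43012892 0.17261289 0.03      ]
d tool [-0.0009  0.0027  0.1412]
tool y yaw 1.7462 z [-3.e-04  0.e+00 -1.e+00] q [-0.07  0.25 -0.15  1.17  0.   -0.24]
tool wz turn -0.0038 q6 alt
```

Call:
send_rows --moves '[[[-0.001,0.003,0.02],[0,0,0]],[[0,0,0.025],[0,0,0]],[[0,0,0.025],[0,0,0]],[[0,0,0.025],[0,0,0]],[[0,0,0.025],[0,0,0]],[[0,0,0.015],[0,0,0]],[[0,0,0.006],[0,0,0]],[[0,0,0],[0,0,0]]]'

```text
time_s: 3.0
eef_pos: [0.5088, 0.0498, 0.0599]
eef_rot: [0.276, -3.128, -0.0]
wrist_force: [-0.2, 0.9, 0.0]
grip_width: 0.043
grasp_force: 0.0
```

Call:
send_rows --moves '[[[0,0,0],[0,0,0]],[[0,0,0],[0,0,0]],[[0,0,0],[0,0,0]],[[0,0,0],[0,0,0]],[[0,0,0],[0,0,0]],[[0,0,0],[0,0,0]],[[0,0,0],[0,0,0]],[[0,0,0],[0,0,0]]]' --claw 1 --squeeze 60

```text
time_s: 3.8
eef_pos: [0.5096, 0.0498, 0.061]
eef_rot: [-0.279, 3.128, -0.0]
wrist_force: [-0.3, 0.8, 7.4]
grip_width: 0.0125
grasp_force: 62.7
```

Call:
send_rows --moves '[[[0,0,-0.001],[0,0,0]],[[0,0,0],[0,0,-0.13]],[[0,0,0],[0,0,-0.13]],[[0,0,0],[0,0,-0.13]],[[0,0,0],[0,0,-0.13]],[[0,0,0],[0,0,-0.13]],[[0,0,0],[0,0,-0.13]],[[0,0,0],[0,0,-0.13]],[[0,0,0],[0,0,-0.13]],[[0,0,0],[0,0,-0.13]]]'

```text
time_s: 4.8
eef_pos: [0.509, 0.0498, 0.0613]
eef_rot: [1.967, -2.449, -0.0]
wrist_force: [-0.2, -0.1, -1.6]
grip_width: 0.0129
grasp_force: 61.6
```

Call:
send_rows --moves '[[[0,0,0],[0,0,0]],[[0,0,0],[0,0,0]]]'

```text
time_s: 5.0
eef_pos: [0.5091, 0.0498, 0.0613]
eef_rot: [1.956, -2.458, -0.0]
wrist_force: [-0.1, -0.4, -1.4]
grip_width: 0.013
grasp_force: 61.6
```

Run:
```python
from h import *
o=robot.observe();print(o['torque'],o['wrist_force']); go([.509,.0495,.14])
snap('scene','s2');cv2.imwrite('pics/s2c.png',cv2.resize(load('scene')['color'][140:280,290:470,::-1],None,fx=3,fy=3))
```

```text
[-0.00384584  0.01314705  0.01910487] [-0.05298398 -0.37300388 -1.35072147]
d tool [ 0.0003  0.     -0.0787]
tool y yaw 2.9151 z [-1.e-04  0.e+00 -1.e+00] q [-0.06  0.36 -0.41  0.81  0.   -1.41]
```

View pics/s2c.png

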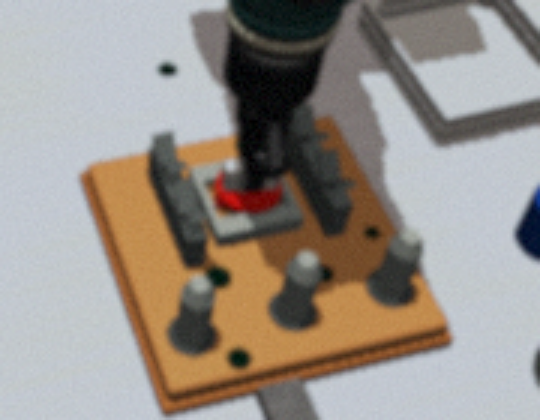

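Cap turned to about 1.35 rad (grip bar now across y) with little resistance. Next I lift gently and watch the force.

Call:
send_rows --moves '[[[0,0,-0.004],[0,0,0]],[[0,0,-0.004],[0,0,0]],[[0,0,-0.006],[0,0,0]],[[0,0,-0.01],[0,0,0]],[[0,0,0],[0,0,0]]]'

```text
time_s: 5.55
eef_pos: [0.5099, 0.0497, 0.0868]
eef_rot: [-1.96, 2.453, -0.002]
wrist_force: [0.9, -0.7, -1.7]
grip_width: 0.0128
grasp_force: 61.6
```

Call:
send_rows --moves '[[[0,0,-0.02],[0,0,0]],[[0,0,-0.03],[0,0,0]],[[0,0,-0.03],[0,0,0]],[[0,0,-0.02],[0,0,0]],[[0,0,0],[0,0,0]]]'

```text
time_s: 6.05
eef_pos: [0.5104, 0.0497, 0.1877]
eef_rot: [-1.959, 2.452, -0.004]
wrist_force: [1.1, -1.4, -2.0]
grip_width: 0.0124
grasp_force: 61.6
```

Call:
send_rows --moves '[[[-0.015,0.011,0],[0,0,0]],[[-0.03,0.022,0],[0,0,0]],[[-0.03,0.023,0],[0,0,0]],[[-0.03,0.023,0],[0,0,0]],[[-0.03,0.023,0],[0,0,0]],[[-0.03,0.023,0],[0,0,0]],[[-0.03,0.022,0],[0,0,0]],[[-0.03,0.022,0],[0,0,0]],[[-0.03,0.022,0],[0,0,0]],[[0,0,0],[0,0,0]]]'

```text
time_s: 7.05
eef_pos: [0.3772, 0.3434, 0.1843]
eef_rot: [1.965, -2.45, -0.001]
wrist_force: [-0.8, -0.9, -1.7]
grip_width: 0.0127
grasp_force: 61.6
```

Run:
```python
from h import *
o=robot.observe(); s=snap('wrist','w3'); s['pose']=(o['eef_pos'],o['eef_rot']); np.save('pics/wrist.npy',s)
go([.3805,.3405,.040])
```

```text
d tool [ 0.0007 -0.003   0.1442]
tool y yaw 2.922 z [-1.1e-03 -6.0e-04 -1.0e+00] q [ 0.58  0.26 -0.19  1.13  0.   -0.78]
```

View pics/w3.png

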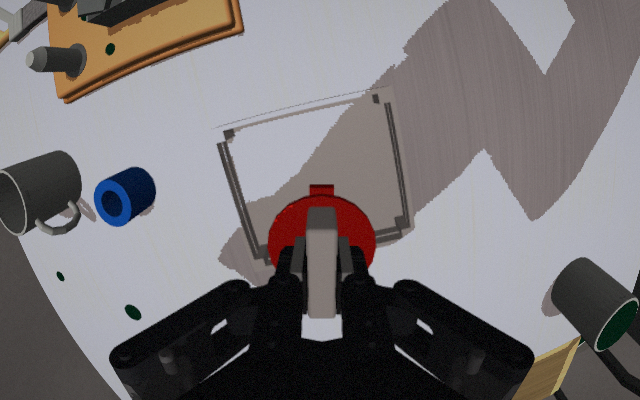

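Cap is held; crate rim corners at about (220,130), (388,92), (410,225).

Run:
```python
from h import *
s=load('wrist');p=s['pose']
for k in [(220,130),(388,92),(411,228),(258,258)]: print(wat(s,p,*k,.04))
```

```text
[0.46126798 0.27641035 0.04      ]
[0.29848716 0.27710528 0.04      ]
[0.29663311 0.41794408 0.04      ]
[0.46298085 0.41693423 0.04      ]
```

Call:
send_rows --moves '[[[-0.003,-0.002,0.02],[0,0,0]],[[0,0,0.03],[0,0,0]],[[0,0,0.03],[0,0,0]],[[0,0,0.03],[0,0,0]],[[0,0,0.02],[0,0,0]],[[0,0,0.01],[0,0,0]],[[0,0,0.005],[0,0,0]],[[0,0,0],[0,0,0]]]'

```text
time_s: 7.9
eef_pos: [0.3819, 0.3428, 0.0402]
eef_rot: [1.96, -2.455, 0.0]
wrist_force: [-0.1, -0.3, -0.6]
grip_width: 0.013
grasp_force: 61.6
```

Call:
send_rows --moves '[[[0,0,0],[0,0,0]],[[0,0,0],[0,0,0]],[[0,0,0],[0,0,0]],[[0,0,0],[0,0,0]],[[0,0,-0.02],[0,0,0]],[[0,0,-0.04],[0,0,0]],[[0,0,-0.04],[0,0,0]],[[0,0,-0.04],[0,0,0]],[[0,0,-0.02],[0,0,0]],[[0,0,0],[0,0,0]]]' --claw 0.5

```text
time_s: 8.9
eef_pos: [0.3828, 0.3439, 0.2031]
eef_rot: [-1.958, 2.451, -0.001]
wrist_force: [0.2, 0.0, -0.6]
grip_width: 0.0426
grasp_force: 0.0
```

Run:
```python
from h import *
o=robot.observe(); s=snap('wrist','w4'); s['pose']=(o['eef_pos'],o['eef_rot']); np.save('pics/wrist.npy',s)
t=snap('top','t4')
im=np.zeros((600,800,3),np.uint8); im[:400,:640]=s['color'][:,:,::-1]
im[400:,:800]=cv2.resize(t['color'][100:250,130:430,::-1],None,fx=2,fy=2)[:200].repeat(1,1)[:, :600].copy() if 0 else cv2.resize(t['color'][130:270,130:430,::-1],(800,373))[:200]
cv2.imwrite('pics/m4.png',im); go([.607,.311,.13])
```

```text
d tool [-0.0183 -0.2268  0.0702]
tool y yaw 2.919 z [ 3.e-04  2.e-04 -1.e+00] q [ 0.57  0.25 -0.15  1.17  0.   -0.77]
```

View pics/m4.png

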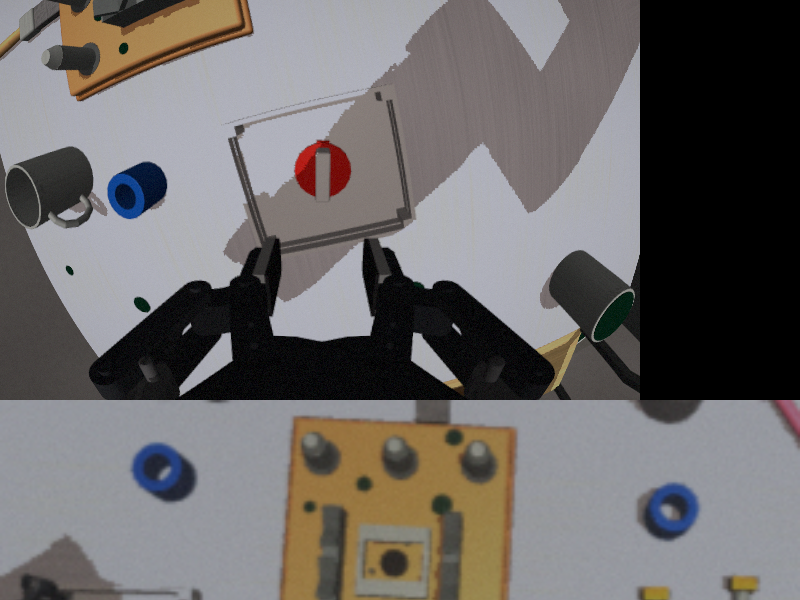

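Cap stands upright in the crate. Sleeve top rings are at wrist (127,196) and at top-view (188.5,155) and (382,170.5).

```bash
cat >> h.py <<'E'
def ring(s,pose=None,box=None,z=.06):
    """blue sleeve top outer ring centres: fit model (top outer silhouette) via bright-blue mask"""
    h=cv2.cvtColor(s['color'],cv2.COLOR_RGB2HSV); m=cv2.inRange(h,(105,150,40),(125,255,255))
    out=[]
    n,l,st,c=cv2.connectedComponentsWithStats(m)
    for i in range(1,n):
        if st[i,4]>60:
            ys,xs=np.nonzero(l==i)
            f=(lambda x,y,z:at(s,x,y,z)) if pose is None else (lambda x,y,z:wat(s,pose,x,y,z))
            hull=cv2.convexHull(np.stack([xs,ys],1).astype(np.float32))[:,0]
            # mask-in-model: choose xy so that silhouette of cylinder matches hull
            from scipy.optimize import least_squares
            P=(lambda p:proj(s,p)) if pose is None else (lambda p:wproj(s,pose,p))
            a=np.linspace(0,2*np.pi,48)
            g0=f(*hull.mean(0),.03)[:2]
            def pred(q):
                pts=np.array([P((q[0]+.028*np.cos(t),q[1]+.028*np.sin(t),zz)) for zz in(0,.06) for t in a])
                return cv2.convexHull(pts.astype(np.float32))[:,0]
            dirs=[np.array([np.cos(t),np.sin(t)]) for t in np.linspace(0,2*np.pi,24)]
            r=least_squares(lambda q:[ (pred(q)@d).max()-(hull@d).max()-.3 for d in dirs],g0,diff_step=1e-3,loss='soft_l1')
            out.append((np.round(r.x,4),st[i,4],np.round(np.abs(r.fun).mean(),2)))
    return out
E
python3 - <<'E'
from h import *
s=load('wrist');p=s['pose'];t=load('top')
print(wat(s,p,127,196,.06),at(t,188.5,155,.06),at(t,382,170.5,.06))
print(ring(s,p),ring(t))
go([.605,.311,.13],1.3)
E
```

```text
[0.60165251 0.31548586 0.06      ] [0.6037091  0.31500169 0.06      ] [ 0.57676361 -0.26235733  0.06      ]
[(array([0.6068, 0.3153]), np.int32(2166), np.float64(1.15))] [(array([0.6115, 0.3273]), np.int32(156), np.float64(2.89)), (array([ 0.5816, -0.2643]), np.int32(142), np.float64(1.93))]
d tool [-0.0179 -0.2248  0.0702]
tool y yaw 2.919 z [ 3.e-04  2.e-04 -1.e+00] q [ 0.57  0.25 -0.15  1.17  0.   -0.77]
tool wz turn -1.5226 q6 alt
```

Call:
send_rows --moves '[[[-0.002,-0.023,0],[0,0,0]],[[-0.004,-0.04,0],[0,0,0]],[[-0.004,-0.04,0],[0,0,0]],[[-0.004,-0.04,0],[0,0,0]],[[-0.004,-0.04,0],[0,0,0]],[[-0.004,-0.04,0],[0,0,0]],[[0,0,0],[0,0,0.135]],[[0,0,0],[0,0,0.135]],[[0,0,0],[0,0,0.135]],[[0,0,0],[0,0,0.135]]]' --claw 0

```text
time_s: 10.0
eef_pos: [0.6037, 0.3151, 0.1983]
eef_rot: [1.226, -2.89, -0.0]
wrist_force: [0.5, 0.3, -0.5]
grip_width: 0.0857
grasp_force: 0.0
```

Call:
send_rows --moves '[[[0,0,0],[0,0,0.135]],[[0,0,0],[0,0,0.135]],[[0,0,0],[0,0,0.135]],[[0,0,0],[0,0,0.135]],[[0,0,0],[0,0,0.135]],[[0,0,0],[0,0,0.135]],[[0,0,0.025],[0,0,0]],[[0,0,0],[0,0,0]]]'

```text
time_s: 10.8
eef_pos: [0.6025, 0.3147, 0.1713]
eef_rot: [-0.003, -3.136, 0.003]
wrist_force: [0.6, -0.2, -1.4]
grip_width: 0.0854
grasp_force: 0.0
```

Run:
```python
from h import *
o=robot.observe(); s=snap('wrist','w5'); s['pose']=(o['eef_pos'],o['eef_rot']); np.save('pics/wrist.npy',s)
print(ring(s,s['pose'])); go([.604,.315,.03],1.57)
```

```text
[(array([0.6055, 0.315 ]), np.int32(3073), np.float64(1.14))]
d tool [-0.0017  0.0003  0.143 ]
tool y yaw 1.5695 z [-0.0043 -0.0017 -1.    ] q [ 0.36  0.56  0.27  1.29 -0.    0.36]
tool wz turn -0.0005 q6 alt
```

View pics/w5.png

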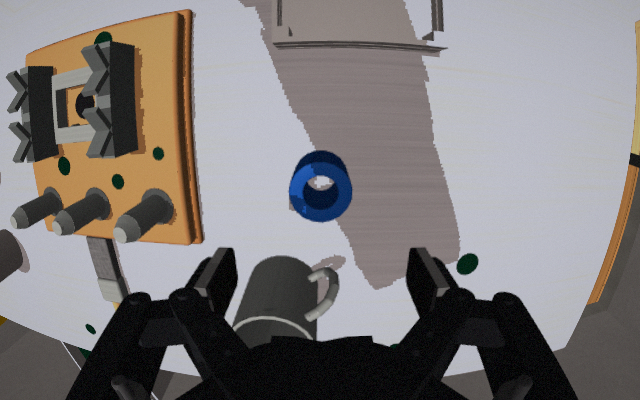

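Sleeve ring centred at (320,190), on the gripper's midline; the jug stands at (275,290), farther out in x. I'll check the clearance.

Run:
```python
from h import *
s=load('wrist');p=s['pose']
print('ring',wat(s,p,320.5,190,.06))
for k in [(278,256),(250,275),(320,275),(335,290)]: print(k,wat(s,p,*k,0.0),wat(s,p,*k,.08))
t=load('top');print('jug rim',at(t,204,101,.11))
```

```text
ring [0.60313946 0.31548159 0.06      ]
(278, 256) [0.70216062 0.26535056 0.        ] [0.65703573 0.27843306 0.08      ]
(250, 275) [0.73011505 0.22874721 0.        ] [0.67788945 0.25112734 0.08      ]
(320, 275) [0.7279914  0.31429619 0.        ] [0.67630522 0.314946   0.08      ]
(335, 290) [ 7.50422918e-01  3.32688415e-01 -5.55111512e-17] [0.69303891 0.32866641 0.08      ]
jug rim [0.75334368 0.26531673 0.11      ]
```

Call:
send_rows --moves '[[[-0.001,0,0.02],[0,0,0]],[[0,0,0.03],[0,0,0]],[[0,0,0.03],[0,0,0]],[[0,0,0.03],[0,0,0]],[[0,0,0.02],[0,0,0]],[[0,0,0.012],[0,0,0]],[[0,0,0],[0,0,0]]]'

```text
time_s: 11.55
eef_pos: [0.6046, 0.3151, 0.0322]
eef_rot: [-0.002, -3.14, 0.001]
wrist_force: [-0.7, 0.5, 0.3]
grip_width: 0.0855
grasp_force: 0.0
```

Call:
send_rows --moves '[[[0,0,0],[0,0,0]],[[0,0,0],[0,0,0]],[[0,0,0],[0,0,0]],[[0,0,0],[0,0,0]],[[0,0,0],[0,0,0]],[[0,0,0],[0,0,0]],[[0,0,0],[0,0,0]],[[0,0,0],[0,0,0]]]' --claw 1 --squeeze 60

```text
time_s: 12.35
eef_pos: [0.6059, 0.3155, 0.0353]
eef_rot: [0.003, 3.139, 0.001]
wrist_force: [-1.4, -2.7, 9.7]
grip_width: 0.0547
grasp_force: 62.5
```

Call:
send_rows --moves '[[[0,0,-0.01],[0,0,0]],[[0,0,-0.03],[0,0,0]],[[0,0,-0.04],[0,0,0]],[[0,0,-0.04],[0,0,0]],[[0,0,-0.03],[0,0,0]],[[0,0,0],[0,0,0]]]'

```text
time_s: 12.95
eef_pos: [0.6066, 0.316, 0.1889]
eef_rot: [0.003, 3.135, 0.004]
wrist_force: [0.1, -0.4, -2.1]
grip_width: 0.0548
grasp_force: 63.9
```

Run:
```python
from h import *
go([.6275,.139,.18],1.57)
```

```text
d tool [-0.0211 -0.177   0.0085]
tool y yaw 1.5691 z [ 0.007   0.0027 -1.    ] q [0.36 0.55 0.31 1.32 0.   0.36]
tool wz turn -0.0009 q6 alt
```

Call:
send_rows --moves '[[[-0.003,-0.017,0],[0,0,0]],[[-0.005,-0.035,0],[0,0,0]],[[-0.005,-0.035,0],[0,0,0]],[[-0.005,-0.035,0],[0,0,0]],[[-0.005,-0.035,0],[0,0,0]],[[0,-0.02,0],[0,0,0]],[[0,0,0],[0,0,0]],[[0,0,0],[0,0,0]]]'

```text
time_s: 13.75
eef_pos: [0.6274, 0.1376, 0.1827]
eef_rot: [-0.005, -3.14, -0.0]
wrist_force: [0.3, 0.1, -1.3]
grip_width: 0.0546
grasp_force: 63.8
```

Run:
```python
from h import *
o=robot.observe(); s=snap('wrist','w6'); s['pose']=(o['eef_pos'],o['eef_rot']); np.save('pics/wrist.npy',s)
go([.6295,.139,.18],1.57)
t=snap('top','t6'); c=snap('scene','s6')
im=np.zeros((600,800,3),np.uint8); im[:400,:640]=s['color'][:,:,::-1]
im[400:,:300]=cv2.resize(t['color'][130:230,220:370,::-1],(300,200),interpolation=cv2.INTER_CUBIC)
im[400:,310:750]=cv2.resize(c['color'][150:270,300:564,::-1],(440,200),interpolation=cv2.INTER_CUBIC)
cv2.imwrite('pics/m6.png',im)
```

```text
d tool [-0.0021  0.0006  0.0028]
tool y yaw 1.5688 z [-9.e-04  1.e-04 -1.e+00] q [0.09 0.48 0.17 1.26 0.   0.09]
tool wz turn -0.0012 q6 alt
```

View pics/m6.png

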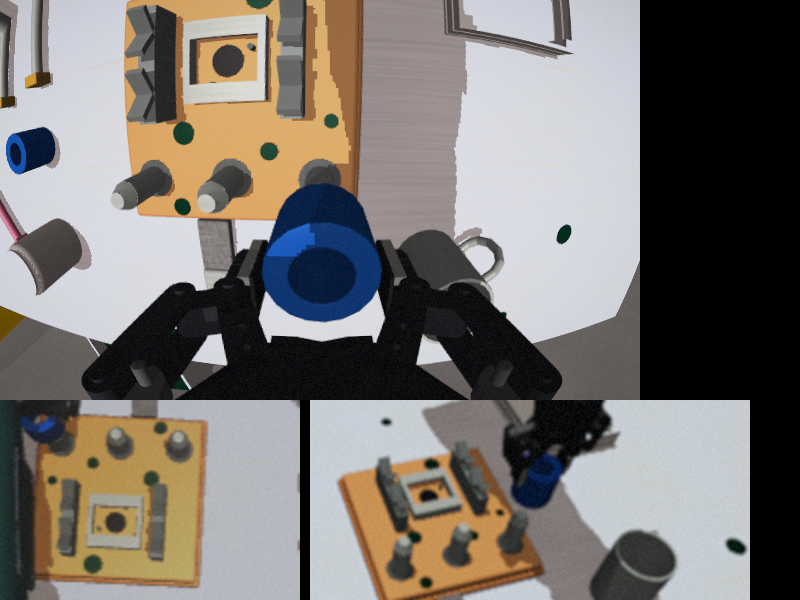

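Sleeve is held, top ring at (322,266); pillar tops at (119,200) and (207,204); pillar 2 is behind the sleeve at (320,180).

Run:
```python
from h import *
s=load('wrist');p=s['pose']
print('p0,p1',wat(s,p,119,200,.105),wat(s,p,207,204,.105))
print('boss',np.mean([wat(s,p,*k,.048) for k in [(186,20),(268,15),(267,100),(184,105)]],0))
print('ring',wat(s,p,322,265,.2075)-p[0])
print(wproj(s,p,p[0]+[-.002,0,.025]))
m=cv2.inRange(cv2.cvtColor(s['color'],cv2.COLOR_RGB2HSV),(105,150,40),(125,255,255));m[:,:200]=0
x=np.nonzero(m);print(x[1].min(),x[1].max(),x[0].min(),x[0].max())
```

```text
p0,p1 [ 0.62648259 -0.04009313  0.105     ] [0.62933636 0.04830376 0.105     ]
boss [0.51079859 0.05151192 0.048     ]
ring [-0.00664359  0.00200438  0.02477779]
[317.56497445 273.97970447]
261 381 183 320
```

Call:
send_rows --moves '[[[-0.003,0,0.01],[0,0,0]],[[0,0,0.02],[0,0,0]],[[0,0,0.01],[0,0,0]],[[0,0,0.005],[0,0,0]],[[0,0,0.005],[0,0,0]],[[0,0,0.005],[0,0,0]],[[0,0,0.005],[0,0,0]],[[0,0,0],[0,0,0]]]'

```text
time_s: 14.7
eef_pos: [0.6306, 0.1375, 0.1228]
eef_rot: [-0.004, -3.141, 0.003]
wrist_force: [-0.4, -5.2, -5.5]
grip_width: 0.0543
grasp_force: 64.6
```

Call:
send_rows --moves '[[[0,-0.0015,0],[0,0,0]],[[0,0,0.005],[0,0,0]],[[0,0,0.005],[0,0,0]],[[0,0,0.005],[0,0,0]],[[0,0,0],[0,0,0]]]'

```text
time_s: 15.2
eef_pos: [0.6304, 0.1369, 0.1074]
eef_rot: [-0.003, -3.14, -0.0]
wrist_force: [-0.7, -0.0, -1.7]
grip_width: 0.0542
grasp_force: 64.9
```

Fits. Down to home.

Call:
send_rows --moves '[[[0,0,0.005],[0,0,0]],[[0,0,0.008],[0,0,0]],[[0,0,0.008],[0,0,0]],[[0,0,0.008],[0,0,0]],[[0,0,0.006],[0,0,0]],[[0,0,0.004],[0,0,0]],[[0,0,0.002],[0,0,0]],[[0,0,0.002],[0,0,0]],[[0,0,0],[0,0,0]]]'

```text
time_s: 16.1
eef_pos: [0.6309, 0.1368, 0.0655]
eef_rot: [0.003, 3.141, 0.0]
wrist_force: [-0.5, 0.2, -1.6]
grip_width: 0.0545
grasp_force: 65.0
```

Call:
send_rows --moves '[[[0,0,0.001],[0,0,0]],[[0,0,0.001],[0,0,0]],[[0,0,0.001],[0,0,0]],[[0,0,0],[0,0,0]]]'

```text
time_s: 16.5
eef_pos: [0.6311, 0.1369, 0.0652]
eef_rot: [0.003, 3.139, 0.0]
wrist_force: [-12.7, -1.6, 33.6]
grip_width: 0.0546
grasp_force: 68.1
```

Call:
send_rows --moves '[[[0,0,-0.002],[0,0,0]],[[0,0,0],[0,0,0]],[[0,0,0],[0,0,0]],[[0,0,0],[0,0,0]],[[0,0,0],[0,0,0]],[[0,0,-0.03],[0,0,0]],[[0,0,-0.04],[0,0,0]],[[0,0,-0.04],[0,0,0]],[[0,0,-0.01],[0,0,0]],[[0,0,0],[0,0,0]]]' --claw 0

```text
time_s: 17.5
eef_pos: [0.6316, 0.1369, 0.1856]
eef_rot: [0.003, 3.139, 0.0]
wrist_force: [-0.3, 0.1, -1.3]
grip_width: 0.0855
grasp_force: 0.0
```

Call:
send_rows --moves '[[[0.003,-0.02,0],[0,0,0]],[[0.006,-0.045,0],[0,0,0]],[[0.006,-0.045,0],[0,0,0]],[[0.006,-0.045,0],[0,0,0]],[[0.006,-0.045,0],[0,0,0]],[[0.006,-0.045,0],[0,0,0]],[[0.006,-0.045,0],[0,0,0]],[[0.006,-0.045,0],[0,0,0]],[[0.006,-0.045,0],[0,0,0]],[[0.003,-0.02,0],[0,0,0]]]'

```text
time_s: 18.5
eef_pos: [0.5747, -0.2662, 0.1821]
eef_rot: [-0.007, -3.139, -0.001]
wrist_force: [-0.4, 0.8, -0.4]
grip_width: 0.0852
grasp_force: 0.0
```

Run:
```python
from h import *
o=robot.observe(); s=snap('wrist','w7'); s['pose']=(o['eef_pos'],o['eef_rot']); np.save('pics/wrist.npy',s)
print(ring(s,s['pose']));t=snap('top','t7'); print(ring(t)); c=snap('scene','s7')
go([.577,-.262,.035],1.57)
im=np.zeros((600,800,3),np.uint8); im[:400,:640]=s['color'][:,:,::-1]
im[400:,:300]=cv2.resize(t['color'][130:230,180:330,::-1],(300,200),interpolation=cv2.INTER_CUBIC)
im[400:,310:750]=cv2.resize(c['color'][150:270,200:464,::-1],(440,200),interpolation=cv2.INTER_CUBIC)
cv2.imwrite('pics/m7.png',im)
```

```text
[(array([ 0.5799, -0.2644]), np.int32(2846), np.float64(1.11)), (array([0.6449, 0.1863]), np.int32(1381), np.float64(1.67))]
[(array([0.6424, 0.1495]), np.int32(158), np.float64(1.93))]
d tool [-0.0018  0.0013  0.1477]
tool y yaw 1.5672 z [-0.0018  0.0014 -1.    ] q [-0.56  0.47  0.14  1.25  0.   -0.55]
tool wz turn -0.0028 q6 alt
```

View pics/m7.png

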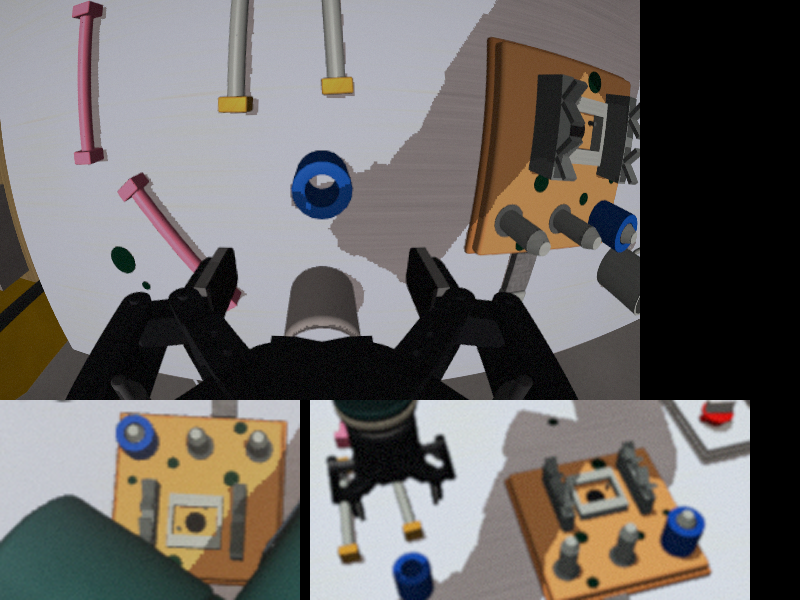

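Sleeve 1 sits home on pillar 2 (pillar tip sticks out, sleeve on the face). Second sleeve ring is at (322,188), with the tin well outward at (320,300).

Call:
send_rows --moves '[[[-0.003,0.002,0.02],[0,0,0]],[[0,0,0.03],[0,0,0]],[[0,0,0.03],[0,0,0]],[[0,0,0.03],[0,0,0]],[[0,0,0.02],[0,0,0]],[[0,0,0.015],[0,0,0]],[[0,0,0.005],[0,0,0]],[[0,0,0],[0,0,0]]]'

```text
time_s: 19.45
eef_pos: [0.5789, -0.2597, 0.0336]
eef_rot: [-0.001, -3.14, -0.001]
wrist_force: [-1.0, 0.4, -0.0]
grip_width: 0.0856
grasp_force: 0.0
```

Call:
send_rows --moves '[[[0,0,0],[0,0,0]],[[0,0,0],[0,0,0]],[[0,0,0],[0,0,0]],[[0,0,0],[0,0,0]],[[0,0,0],[0,0,0]],[[0,0,0],[0,0,0]],[[0,0,0],[0,0,0]],[[0,0,0],[0,0,0]]]' --claw 1 --squeeze 60

```text
time_s: 20.25
eef_pos: [0.5797, -0.2614, 0.0359]
eef_rot: [0.003, 3.14, -0.002]
wrist_force: [-1.3, 1.1, 11.6]
grip_width: 0.0547
grasp_force: 62.1
```

Call:
send_rows --moves '[[[0,0,-0.01],[0,0,0]],[[0,0,-0.03],[0,0,0]],[[0,0,-0.04],[0,0,0]],[[0,0,-0.04],[0,0,0]],[[0,0,-0.03],[0,0,0]],[[0,0,0],[0,0,0]]]'

```text
time_s: 20.85
eef_pos: [0.5805, -0.2619, 0.1893]
eef_rot: [0.003, 3.136, -0.006]
wrist_force: [0.4, -0.4, -2.6]
grip_width: 0.054
grasp_force: 63.9
```

Run:
```python
from h import *
go([.6305,-.0435,.18],1.57)
```

```text
d tool [-0.0496  0.2185  0.0088]
tool y yaw 1.569 z [ 0.0059 -0.0036 -1.    ] q [-0.55  0.47  0.15  1.25  0.   -0.55]
tool wz turn -0.001 q6 alt
```

Call:
send_rows --moves '[[[-0.005,0.018,0],[0,0,0]],[[-0.01,0.04,0],[0,0,0]],[[-0.01,0.04,0],[0,0,0]],[[-0.01,0.04,0],[0,0,0]],[[-0.01,0.04,0],[0,0,0]],[[-0.005,0.04,0],[0,0,0]],[[0,0,0],[0,0,0]],[[0,0,0],[0,0,0]]]'

```text
time_s: 21.65
eef_pos: [0.629, -0.0416, 0.1835]
eef_rot: [0.0, -3.14, -0.0]
wrist_force: [-0.1, 0.8, -1.4]
grip_width: 0.0547
grasp_force: 63.9
```

Run:
```python
from h import *
o=robot.observe(); s=snap('wrist','w8'); s['pose']=(o['eef_pos'],o['eef_rot']); np.save('pics/wrist.npy',s)
go([.6305,-.0435,.18],1.57)
m=cv2.inRange(cv2.cvtColor(s['color'],cv2.COLOR_RGB2HSV),(105,150,40),(125,255,255))
n,l,st,c=cv2.connectedComponentsWithStats(m);print(st[st[:,4]>300])
```

```text
d tool [-0.0015 -0.0009  0.0036]
tool y yaw 1.5698 z [-1.3e-03  1.0e-04 -1.0e+00] q [-0.2   0.46  0.13  1.24 -0.   -0.2 ]
tool wz turn -0.0002 q6 alt
[[     0      0    640    400 240802]
 [   464    156     71     68   2753]
 [   262    185    119    137  12445]]
```

Sleeve sits in the hand as before (blob 262–381). Nudge, then go down to the cone.

Call:
send_rows --moves '[[[-0.002,-0.001,0.01],[0,0,0]],[[0,0,0.02],[0,0,0]],[[0,0,0.01],[0,0,0]],[[0,0,0.005],[0,0,0]],[[0,0,0.005],[0,0,0]],[[0,0,0.005],[0,0,0]],[[0,0,0.005],[0,0,0]],[[0,0,0],[0,0,0]]]'

```text
time_s: 22.5
eef_pos: [0.63, -0.0442, 0.1234]
eef_rot: [-0.003, -3.138, 0.0]
wrist_force: [-7.4, -1.7, -3.7]
grip_width: 0.0543
grasp_force: 64.3
```

Call:
send_rows --moves '[[[0.0015,0,0],[0,0,0]],[[0,0,0.005],[0,0,0]],[[0,0,0.005],[0,0,0]],[[0,0,0.005],[0,0,0]],[[0,0,0],[0,0,0]]]'

```text
time_s: 23.0
eef_pos: [0.6289, -0.0441, 0.1083]
eef_rot: [-0.003, -3.139, -0.0]
wrist_force: [-6.5, -0.4, -4.8]
grip_width: 0.0546
grasp_force: 64.4
```

Call:
send_rows --moves '[[[0.001,0,0.005],[0,0,0]],[[0,0,0.008],[0,0,0]],[[0,0,0.008],[0,0,0]],[[0,0,0.008],[0,0,0]],[[0,0,0.006],[0,0,0]],[[0,0,0.004],[0,0,0]],[[0,0,0.002],[0,0,0]],[[0,0,0.002],[0,0,0]],[[0,0,0.002],[0,0,0]],[[0,0,0],[0,0,0]]]'

```text
time_s: 24.0
eef_pos: [0.6277, -0.0441, 0.066]
eef_rot: [-0.003, -3.141, 0.001]
wrist_force: [-20.7, 1.3, 30.7]
grip_width: 0.0541
grasp_force: 67.6
```

Call:
send_rows --moves '[[[0,0,-0.002],[0,0,0]],[[0,0,0],[0,0,0]],[[0,0,0],[0,0,0]],[[0,0,0],[0,0,0]],[[0,0,0],[0,0,0]],[[0,0,-0.03],[0,0,0]],[[0,0,-0.04],[0,0,0]],[[0,0,-0.04],[0,0,0]],[[0,0,-0.03],[0,0,0]],[[0,0,0],[0,0,0]]]' --claw 0

```text
time_s: 25.0
eef_pos: [0.6306, -0.0445, 0.2104]
eef_rot: [0.003, 3.135, -0.002]
wrist_force: [0.5, 0.7, 0.5]
grip_width: 0.0853
grasp_force: 0.0
```

Call:
send_rows --moves '[[[0.015,-0.01,0],[0,0,0]],[[0.03,-0.025,0],[0,0,0]],[[0.03,-0.025,0],[0,0,0]],[[0.03,-0.025,0],[0,0,0]],[[0.03,-0.025,0],[0,0,0]],[[0.03,-0.025,0],[0,0,0]],[[0.03,-0.025,0],[0,0,0]],[[0.025,-0.025,0],[0,0,0]],[[0.015,-0.025,0],[0,0,-0.056]],[[0,0,0],[0,0,0]]]'

```text
time_s: 26.0
eef_pos: [0.392, -0.2558, 0.2058]
eef_rot: [0.083, -3.14, 0.0]
wrist_force: [0.3, -0.0, 0.7]
grip_width: 0.0856
grasp_force: 0.0
```

Run:
```python
from h import *
o=robot.observe(); s=snap('wrist','w9'); s['pose']=(o['eef_pos'],o['eef_rot']); np.save('pics/wrist.npy',s)
t=snap('top','t9'); c=snap('scene','s9')
go([.3925,-.2536,.1],1.626)
im=np.zeros((600,800,3),np.uint8); im[:400,:640]=s['color'][:,:,::-1]
im[400:,:300]=cv2.resize(t['color'][130:230,200:350,::-1],(300,200),interpolation=cv2.INTER_CUBIC)
im[400:,310:750]=cv2.resize(c['color'][150:270,200:464,::-1],(440,200),interpolation=cv2.INTER_CUBIC)
cv2.imwrite('pics/m9.png',im)
```

```text
d tool [ 0.0011 -0.0002  0.1059]
tool y yaw 1.624 z [-3.e-04  6.e-04 -1.e+00] q [-0.75  0.18 -0.23  1.16  0.   -0.8 ]
tool wz turn -0.002 q6 alt
```

View pics/m9.png

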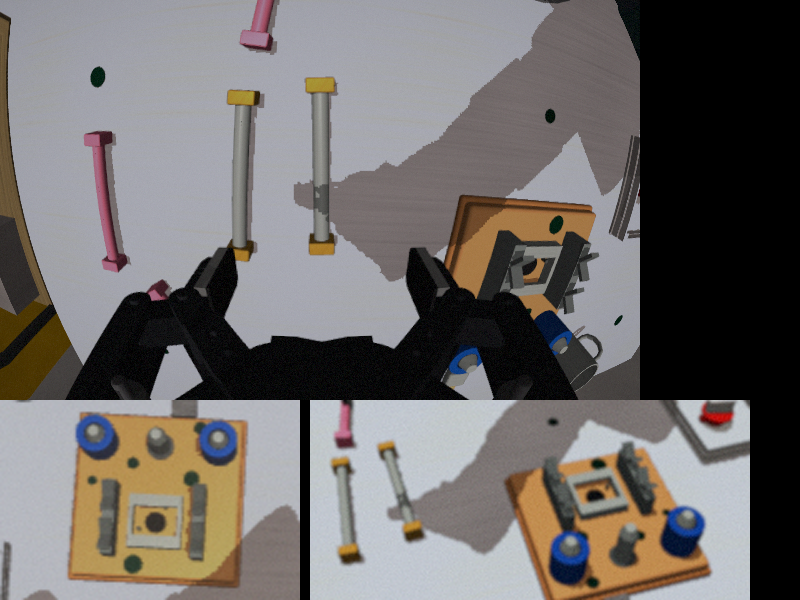

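Both blue sleeves are home on pillars 0 and 2. Bar A block tops at (320,83) and (321,240), bar B at (243,96) and (241,250).

Run:
```python
from h import *
s=load('wrist');p=s['pose']
a=wat(s,p,320,83,.03);b=wat(s,p,321,240,.03);print(a,b,(a+b)/2,np.linalg.norm(a-b),np.arctan2(*(b-a)[1::-1]))
h=cv2.cvtColor(s['color'],cv2.COLOR_RGB2HSV);m=cv2.inRange(h,(18,120,60),(30,255,255));m[270:]=0;m[:,:200]=0;m[:,360:]=0
n,l,st,c=cv2.connectedComponentsWithStats(m);print([(x.tolist(),c[i].round(1).tolist()) for i,x in enumerate(st) if x[4]>50])
cs=sorted([(c[i]) for i,x in enumerate(st) if x[4]>50 and i>0 and c[i][0]>290],key=lambda k:k[1])
a,b=[wat(s,p,*k,.022) for k in cs[:2]];print((a+b)/2,np.linalg.norm(a-b),np.arctan2(*(b-a)[1::-1]))
m2=((a+b)/2); go([m2[0],m2[1],.005],np.arctan2(*(b-a)[1::-1])+np.pi/2)
```

```text
[ 0.30035283 -0.2603353   0.03      ] [ 0.4735614  -0.25019384  0.03      ] [ 0.38695711 -0.25526457  0.03      ] 0.17350520425652335 0.05848382326078157
[([0, 0, 640, 400, 254712], [319.7, 199.7]), ([306, 78, 29, 15, 400], [319.5, 84.6]), ([228, 90, 27, 16, 379], [241.0, 97.2]), ([309, 240, 25, 15, 319], [320.9, 247.5]), ([233, 248, 17, 13, 175], [241.4, 254.2])]
[ 0.39467492 -0.25520122  0.022     ] 0.18624083410584738 0.060167925992045145
d tool [-0.001  -0.002   0.2009]
tool y yaw 1.624 z [-3.e-04  6.e-04 -1.e+00] q [-0.75  0.18 -0.23  1.16  0.   -0.8 ]
tool wz turn -0.0069 q6 alt
```

Call:
send_rows --moves '[[[0,0,0.02],[0,0,0]],[[0,0,0.04],[0,0,0]],[[0,0,0.04],[0,0,0]],[[0,0,0.04],[0,0,0]],[[0,0,0.03],[0,0,0]],[[0,0,0.015],[0,0,0]],[[0,0,0.01],[0,0,0]],[[0,0,0.005],[0,0,0]],[[0,0,0],[0,0,0]]]' --claw 0.4

```text
time_s: 27.05
eef_pos: [0.3939, -0.2535, 0.0062]
eef_rot: [0.086, -3.14, -0.0]
wrist_force: [-0.1, -0.4, 0.4]
grip_width: 0.051
grasp_force: 0.0
```

Call:
send_rows --moves '[[[0,0,0],[0,0,0]],[[0,0,0],[0,0,0]],[[0,0,0],[0,0,0]],[[0,0,0],[0,0,0]],[[0,0,0],[0,0,0]],[[0,0,0],[0,0,0]],[[0,0,0],[0,0,0]],[[0,0,0],[0,0,0]]]' --claw 1 --squeeze 80

```text
time_s: 27.85
eef_pos: [0.3941, -0.2543, 0.0073]
eef_rot: [-0.085, 3.139, -0.002]
wrist_force: [-2.3, -0.2, 11.1]
grip_width: 0.015
grasp_force: 78.0
```

Call:
send_rows --moves '[[[0,0,-0.01],[0,0,0]],[[0,0,-0.03],[0,0,0]],[[0,0,-0.04],[0,0,0]],[[0,0,-0.04],[0,0,0]],[[0,0,-0.04],[0,0,0]],[[0,0,-0.03],[0,0,0]],[[0,0,-0.01],[0,0,0]],[[0,0,0],[0,0,0]]]'

```text
time_s: 28.65
eef_pos: [0.3938, -0.254, 0.207]
eef_rot: [-0.085, 3.139, -0.002]
wrist_force: [0.0, 0.6, -4.7]
grip_width: 0.0149
grasp_force: 79.1
```

Run:
```python
from h import *
o=robot.observe(); s=snap('wrist','w10'); s['pose']=(o['eef_pos'],o['eef_rot']); np.save('pics/wrist.npy',s)
go([.481,.0475,.2],np.pi-.007)
```

```text
d tool [-0.1038  0.2959  0.0057]
tool y yaw 1.625 z [-3.e-04  3.e-04 -1.e+00] q [-0.75  0.18 -0.24  1.16  0.   -0.8 ]
tool wz turn -1.5096 q6 alt
```

View pics/w10.png

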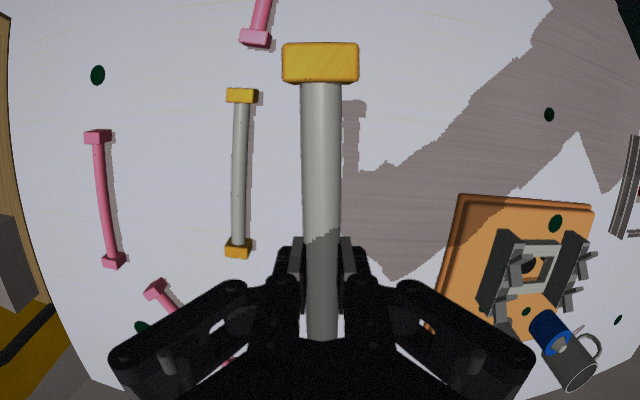

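Bar A is held, its far block seen at v 43–82. I'll check its centring.

Run:
```python
from h import *
s=load('wrist');p=s['pose']; Q=R.from_rotvec(p[1]).inv()
for v in (43,71,82): print(v,[np.round(Q.apply(wat(s,p,320.5,v,p[0][2]+dz)-p[0])[:2],4) for dz in(.0227,-.007)])
```

```text
43 [array([0.0994, 0.0014]), array([0.1045, 0.0013])]
71 [array([0.0883, 0.0014]), array([0.0907, 0.0013])]
82 [array([0.084 , 0.0014]), array([0.0853, 0.0013])]
```

Call:
send_rows --moves '[[[-0.006,0.018,0],[0,0,0]],[[-0.013,0.037,0],[0,0,0]],[[-0.013,0.037,0],[0,0,0]],[[-0.013,0.037,0],[0,0,0]],[[-0.013,0.037,0],[0,0,0]],[[-0.013,0.037,0],[0,0,0]],[[-0.013,0.037,0],[0,0,0]],[[-0.013,0.037,0],[0,0,0]],[[-0.007,0.019,0],[0,0,0]],[[0,0,0],[0,0,-0.11]]]'

```text
time_s: 29.7
eef_pos: [0.4809, 0.0499, 0.2041]
eef_rot: [0.262, -3.127, -0.002]
wrist_force: [0.0, 0.1, -3.6]
grip_width: 0.0148
grasp_force: 79.1
```

Call:
send_rows --moves '[[[0,0,0],[0,0,-0.14]],[[0,0,0],[0,0,-0.14]],[[0,0,0],[0,0,-0.14]],[[0,0,0],[0,0,-0.14]],[[0,0,0],[0,0,-0.14]],[[0,0,0],[0,0,-0.14]],[[0,0,0],[0,0,-0.14]],[[0,0,0],[0,0,-0.14]],[[0,0,0],[0,0,-0.14]],[[0,0,0],[0,0,-0.14]]]'

```text
time_s: 30.7
eef_pos: [0.4804, 0.0475, 0.2041]
eef_rot: [2.219, -2.221, -0.004]
wrist_force: [0.7, 0.6, -2.5]
grip_width: 0.0153
grasp_force: 79.1
```

Call:
send_rows --moves '[[[0,0,0],[0,0,0]],[[0,0,0],[0,0,0]]]'

```text
time_s: 30.9
eef_pos: [0.4808, 0.0475, 0.205]
eef_rot: [2.208, -2.232, -0.003]
wrist_force: [1.2, 0.1, -3.3]
grip_width: 0.015
grasp_force: 79.1
```

Run:
```python
from h import *
o=robot.observe(); s=snap('wrist','w11'); s['pose']=(o['eef_pos'],o['eef_rot']); np.save('pics/wrist.npy',s)
print(o['eef_pos'],o['grip_width']);go([.481,.0475,.12],np.pi-.007)
```

```text
[0.48079857 0.0474801  0.20502306] 0.01497977725521041
d tool [-0.     -0.0002  0.0853]
tool y yaw 3.131 z [-1.7e-03  1.0e-04 -1.0e+00] q [-0.07  0.2  -0.2   1.17  0.   -1.63]
tool wz turn -0.0036 q6 alt
```

View pics/w11.png

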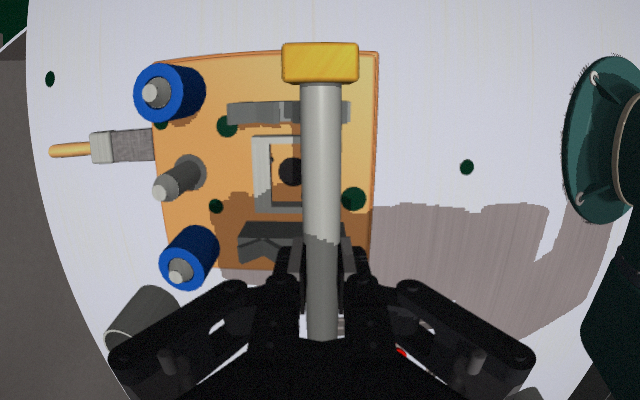

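Run:
```python
from h import *
s=load('wrist');p=s['pose']
for k in [(228,102),(350,100),(228,122),(349,122),(238,235)]: print(k,wat(s,p,*k,.1),wat(s,p,*k,.03))
k=[wat(s,p,*k,.048) for k in [(252,137),(252,213)]];print(k, np.mean(k,0)+[-.04,0,0])
im=cv2.resize(s['color'][60:290,210:390,::-1],None,fx=2.6,fy=2.6,interpolation=cv2.INTER_CUBIC);cv2.imwrite('pics/w11c.png',im)
```

```text
(228, 102) [ 0.55554306 -0.02742206  0.1       ] [ 0.57672449 -0.02673388  0.03      ]
(350, 100) [ 0.45694639 -0.02594353  0.1       ] [ 0.45032566 -0.02483843  0.03      ]
(228, 122) [ 0.55642469 -0.01089267  0.1       ] [ 0.57785472 -0.00554355  0.03      ]
(349, 122) [ 0.4577148  -0.00819935  0.1       ] [ 0.45131076 -0.00209077  0.03      ]
(238, 235) [0.5567798  0.09063377 0.1       ] [0.57830997 0.12461119 0.03      ]
[array([0.54839542, 0.00926434, 0.048     ]), array([0.55427389, 0.08974169, 0.048     ])] [0.51133465 0.04950302 0.048     ]
```

Call:
send_rows --moves '[[[0,0,0.02],[0,0,0]],[[0,0,0.03],[0,0,0]],[[0,0,0.03],[0,0,0]],[[0,0,0.02],[0,0,0]],[[0,0,0.01],[0,0,0]],[[0,0,0.005],[0,0,0]],[[0,0,0],[0,0,0]]]'

```text
time_s: 31.65
eef_pos: [0.4814, 0.0475, 0.0913]
eef_rot: [2.213, -2.23, -0.0]
wrist_force: [1.0, 0.2, -2.2]
grip_width: 0.0151
grasp_force: 79.2
```

Call:
send_rows --moves '[[[0,0,0.003],[0,0,0]],[[0,0,0.002],[0,0,0]],[[0,0,0.002],[0,0,0]],[[0,0,0.002],[0,0,0]],[[0,0,0],[0,0,0]]]'

```text
time_s: 32.15
eef_pos: [0.4822, 0.0475, 0.0827]
eef_rot: [-2.213, 2.228, -0.002]
wrist_force: [2.1, 1.1, 0.8]
grip_width: 0.015
grasp_force: 80.0
```

Call:
send_rows --moves '[[[0,0,0.001],[0,0,0]],[[0,0,0],[0,0,0]]]'

```text
time_s: 32.35
eef_pos: [0.4825, 0.0475, 0.0823]
eef_rot: [-2.212, 2.228, -0.003]
wrist_force: [0.2, 1.3, 11.2]
grip_width: 0.0147
grasp_force: 81.2
```

Call:
send_rows --moves '[[[0,0,0],[0,0,0]],[[0,0,0],[0,0,0]],[[0,0,0],[0,0,0]],[[0,0,0],[0,0,0]],[[0,0,-0.01],[0,0,0]],[[0,0,-0.03],[0,0,0]],[[0,0,-0.04],[0,0,0]],[[0,0,-0.03],[0,0,0]],[[0,0,-0.01],[0,0,0]],[[0,0,0],[0,0,0]]]' --claw 0.6

```text
time_s: 33.35
eef_pos: [0.482, 0.0474, 0.2026]
eef_rot: [-2.213, 2.228, -0.003]
wrist_force: [-0.2, -0.4, -1.0]
grip_width: 0.0345
grasp_force: 0.0
```

Run:
```python
from h import *
o=robot.observe(); s=snap('wrist','w12'); s['pose']=(o['eef_pos'],o['eef_rot']); np.save('pics/wrist.npy',s)
t=snap('top','t12'); c=snap('scene','s12')
go([.4076,-.3452,.2],np.pi/2-.044)
im=np.zeros((600,800,3),np.uint8); im[:400,:640]=s['color'][:,:,::-1]
im[400:,:380]=cv2.resize(t['color'][165:265,240:430,::-1],(380,200),interpolation=cv2.INTER_CUBIC)
im[400:,390:790]=cv2.resize(c['color'][160:250,200:380,::-1],(400,200),interpolation=cv2.INTER_CUBIC)
cv2.imwrite('pics/m12.png',im)
```

```text
d tool [3.931e-01 7.060e-02 2.000e-04]
tool y yaw 3.135 z [-1.8e-03  1.0e-04 -1.0e+00] q [-0.07  0.21 -0.21  1.15 -0.   -1.63]
tool wz turn -1.5334 q6 alt
```

View pics/m12.png

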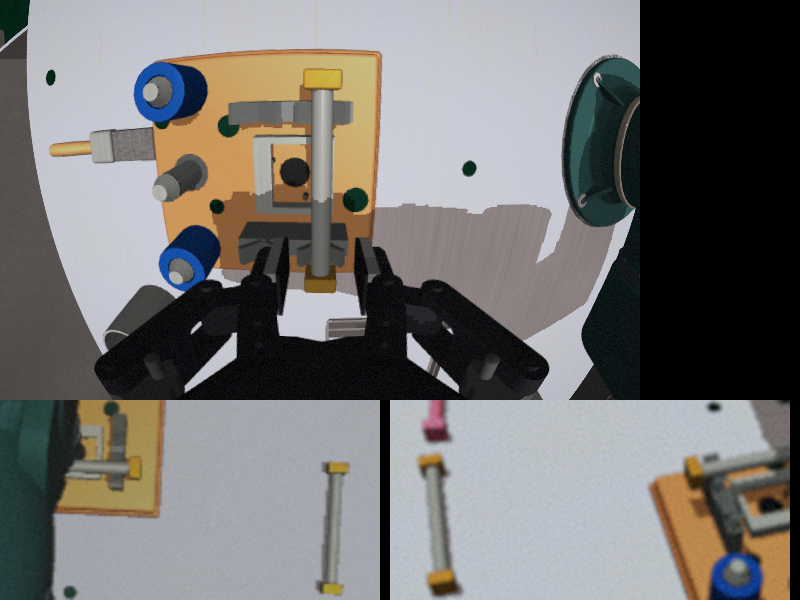

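Bar A lies in notch pair 0 with its blocks outside both saddles. Bar B is unmoved. On to bar B.

Call:
send_rows --moves '[[[0.02,0.004,0],[0,0,0.1]],[[0.044,0.012,0],[0,0,0]],[[0.044,0.012,0],[0,0,0]],[[0.044,0.012,0],[0,0,0]],[[0.044,0.012,0],[0,0,0]],[[0.044,0.012,0],[0,0,0]],[[0.044,0.012,0],[0,0,0]],[[0.044,0.012,0],[0,0,0]],[[0.044,0.012,0],[0,0,0]],[[0.012,0.005,0],[0,0,0.108]]]' --claw 0.4

```text
time_s: 34.5
eef_pos: [0.3364, -0.3267, 0.1999]
eef_rot: [1.967, -2.449, -0.003]
wrist_force: [0.3, 0.9, -0.5]
grip_width: 0.0512
grasp_force: 0.0
```

Call:
send_rows --moves '[[[0,0,0],[0,0,0.14]],[[0,0,0],[0,0,0.14]],[[0,0,0],[0,0,0.14]],[[0,0,0],[0,0,0.14]],[[0,0,0],[0,0,0.14]],[[0,0,0],[0,0,0.14]],[[0,0,0],[0,0,0.14]],[[0,0,0],[0,0,0.14]],[[0,0,0],[0,0,0.14]],[[0,0,0],[0,0,0.14]]]'

```text
time_s: 35.5
eef_pos: [0.3377, -0.3232, 0.2]
eef_rot: [-0.078, -3.139, -0.003]
wrist_force: [0.3, 0.2, -0.1]
grip_width: 0.0514
grasp_force: 0.0
```

Run:
```python
from h import *
o=robot.observe();print(o['eef_pos'],o['time_s']);go([.4076,-.3452,.2],np.pi/2-.044)
```

```text
[ 0.33769173 -0.32316334  0.19996953] 35.5
d tool [-0.0709 -0.0185 -0.0002]
tool y yaw 1.5212 z [-0.0014  0.0019 -1.    ] q [-0.94  0.18 -0.25  1.15 -0.   -0.89]
tool wz turn -0.0056 q6 alt
```

Call:
send_rows --moves '[[[-0.02,-0.006,0],[0,0,0]],[[-0.03,-0.007,0],[0,0,0]],[[-0.021,-0.006,0],[0,0,-0.006]],[[0,0,0],[0,0,0]],[[0,0,0],[0,0,0]]]'

```text
time_s: 36.0
eef_pos: [0.4078, -0.3453, 0.2]
eef_rot: [-0.059, -3.139, -0.003]
wrist_force: [-0.8, -0.6, 0.3]
grip_width: 0.0511
grasp_force: 0.0
```

Run:
```python
from h import *
o=robot.observe(); s=snap('wrist','w13'); s['pose']=(o['eef_pos'],o['eef_rot']); np.save('pics/wrist.npy',s);p=s['pose']
print(p[0]); Q=R.from_rotvec(p[1]).inv()
h=cv2.cvtColor(s['color'],cv2.COLOR_RGB2HSV);m=cv2.inRange(h,(18,120,60),(30,255,255));m[300:]=0
n,l,st,c=cv2.connectedComponentsWithStats(m);print([(x.tolist(),c[i].round(1).tolist()) for i,x in enumerate(st) if x[4]>50])
cs=sorted([c[i] for i,x in enumerate(st) if x[4]>50 and i>0 and 280<c[i][0]<360],key=lambda k:k[1])
if len(cs)==2:
    a,b=[wat(s,p,*k,.022) for k in cs];print((a+b)/2,np.linalg.norm(a-b),np.arctan2(*(b-a)[1::-1]))
go([.4076,-.3452,.006],np.pi/2-.044)
```

```text
[ 0.40779946 -0.34525232  0.19996699]
[([0, 0, 640, 400, 251765], [323.2, 200.1]), ([0, 0, 17, 40, 311], [7.6, 20.0]), ([21, 6, 7, 31, 164], [24.4, 21.1]), ([5, 58, 10, 13, 63], [9.7, 63.9]), ([0, 70, 42, 171, 1689], [13.8, 169.3]), ([268, 77, 30, 16, 438], [282.4, 84.1]), ([24, 108, 9, 33, 131], [27.1, 123.9]), ([40, 203, 26, 69, 274], [52.6, 237.6]), ([572, 231, 15, 25, 190], [579.5, 243.0]), ([274, 240, 25, 16, 309], [286.2, 249.2]), ([48, 268, 15, 24, 75], [55.1, 280.2]), ([67, 278, 13, 22, 108], [72.3, 289.3])]
[ 0.40792794 -0.38385089  0.022     ] 0.18657756438540535 -0.0459405227477603
d tool [-0.0004 -0.0002  0.1943]
tool y yaw 1.533 z [-0.0014  0.0015 -1.    ] q [-0.86  0.29 -0.09  1.19 -0.   -0.82]
tool wz turn 0.0062 q6 alt
```

Bar B was nudged about 39 mm in −y (blocks now at (282,84) and (286,249)). Shift and re-measure.

Call:
send_rows --moves '[[[0,-0.019,0],[0,0,0.006]],[[0,-0.019,0],[0,0,0]],[[0,0,0],[0,0,0]],[[0,0,0],[0,0,0]]]'

```text
time_s: 36.45
eef_pos: [0.406, -0.3841, 0.2011]
eef_rot: [-0.071, -3.141, -0.001]
wrist_force: [-0.3, 0.3, 0.2]
grip_width: 0.0513
grasp_force: 0.0
```

Run:
```python
from h import *
o=robot.observe(); s=snap('wrist','w14'); s['pose']=(o['eef_pos'],o['eef_rot']); np.save('pics/wrist.npy',s);p=s['pose']
h=cv2.cvtColor(s['color'],cv2.COLOR_RGB2HSV);m=cv2.inRange(h,(18,120,60),(30,255,255));m[300:]=0;m[:,:250]=0;m[:,400:]=0
n,l,st,c=cv2.connectedComponentsWithStats(m)
cs=sorted([c[i] for i,x in enumerate(st) if x[4]>50 and i>0],key=lambda k:k[1]);print(cs,p[0])
a,b=[wat(s,p,*k,.022) for k in cs];y=np.arctan2(*(b-a)[1::-1]);print((a+b)/2,np.linalg.norm(a-b),y)
k=(a+b)/2;go([k[0]-.001,k[1]-.001,.006],np.pi/2+y)
```

```text
[array([320.11241218,  83.89227166]), array([320.12052117, 249.29641694])] [ 0.40596882 -0.38413952  0.20107543]
[ 0.40821517 -0.38381417  0.022     ] 0.18670028696101448 -0.045970592837687535
d tool [-0.0012 -0.0011  0.1952]
tool y yaw 1.5262 z [-2.e-04  4.e-04 -1.e+00] q [-0.9   0.33 -0.03  1.21  0.   -0.86]
tool wz turn 0.0014 q6 alt
```

View pics/w14.png

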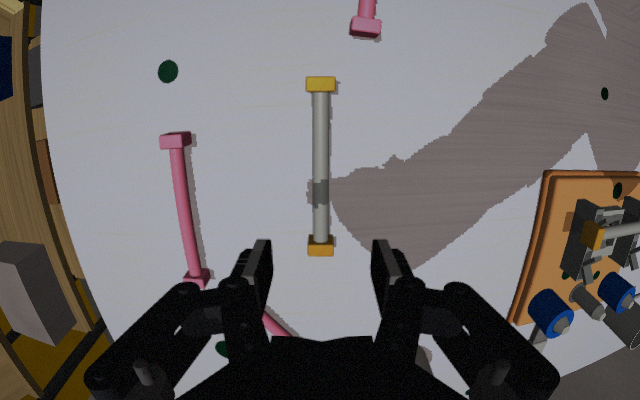

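The brass-ended bar lies on the midline at u=320, and the pink bars are clear of the fingers. That makes 16 pictures viewed, two over the 14 allowed, so I'll view no more and check the rest by numbers.

Call:
send_rows --moves '[[[-0.001,-0.001,0.02],[0,0,0]],[[0,0,0.04],[0,0,0]],[[0,0,0.04],[0,0,0]],[[0,0,0.04],[0,0,0]],[[0,0,0.03],[0,0,0]],[[0,0,0.015],[0,0,0]],[[0,0,0.01],[0,0,0]],[[0,0,0],[0,0,0]]]'

```text
time_s: 37.3
eef_pos: [0.4072, -0.3841, 0.0056]
eef_rot: [-0.069, -3.14, -0.002]
wrist_force: [0.6, -0.0, -0.7]
grip_width: 0.0512
grasp_force: 0.0
```

Call:
send_rows --moves '[[[0,0,0],[0,0,0]],[[0,0,0],[0,0,0]],[[0,0,0],[0,0,0]],[[0,0,0],[0,0,0]],[[0,0,0],[0,0,0]],[[0,0,0],[0,0,0]],[[0,0,0],[0,0,0]],[[0,0,0],[0,0,0]]]' --claw 1 --squeeze 80

```text
time_s: 38.1
eef_pos: [0.408, -0.3853, 0.0076]
eef_rot: [0.069, 3.14, -0.002]
wrist_force: [-2.6, 1.9, 8.3]
grip_width: 0.015
grasp_force: 78.0
```

Call:
send_rows --moves '[[[0,0,-0.01],[0,0,0]],[[0,0,-0.03],[0,0,0]],[[0,0,-0.04],[0,0,0]],[[0,0,-0.04],[0,0,0]],[[0,0,-0.04],[0,0,0]],[[0,0,-0.03],[0,0,0]],[[0,0,-0.01],[0,0,0]],[[0,0,0],[0,0,0]]]'

```text
time_s: 38.9
eef_pos: [0.4079, -0.3851, 0.2074]
eef_rot: [0.069, 3.139, -0.003]
wrist_force: [0.2, -0.5, -3.8]
grip_width: 0.0147
grasp_force: 78.6
```

```bash
cat >> h.py <<'E'
def heldblock(s,p,dz):
    h=cv2.cvtColor(s['color'],cv2.COLOR_RGB2HSV);m=cv2.inRange(h,(18,120,60),(30,255,255));m[150:]=0
    col=np.nonzero(m[:,315:326].sum(1)>255*6)[0]; row=np.nonzero(m[col.mean().astype(int)])[0]; row=row[(row>250)&(row<400)]
    Q=R.from_rotvec(p[1]).inv()
    print('block v',col.min(),col.max(),'u',row.min(),row.max(),[np.round(Q.apply(wat(s,p,320.5,v,p[0][2]+dz)-p[0])[:2],4) for v in (col.min(),col.max())])
E
python3 - <<'E'
from h import *
o=robot.observe(); s=snap('wrist','w15'); s['pose']=(o['eef_pos'],o['eef_rot']); np.save('pics/wrist.npy',s)
heldblock(s,s['pose'],.0227)
go([.537,.047,.2],np.pi-.007)
E
```

```text
block v 41 79 u 284 359 [array([0.1003, 0.0014]), array([0.0853, 0.0014])]
d tool [-0.1104  0.437   0.0059]
tool y yaw 1.527 z [-0.  0. -1.] q [-0.9   0.33 -0.02  1.22  0.   -0.86]
tool wz turn 1.534 q6 alt
```

Call:
send_rows --moves '[[[-0.006,0.023,0],[0,0,0]],[[-0.011,0.043,0],[0,0,0]],[[-0.011,0.043,0],[0,0,0]],[[-0.011,0.043,0],[0,0,0]],[[-0.011,0.043,0],[0,0,0]],[[-0.011,0.043,0],[0,0,0]],[[-0.011,0.043,0],[0,0,0]],[[-0.011,0.043,0],[0,0,0]],[[-0.011,0.043,0],[0,0,0]],[[-0.011,0.043,0],[0,0,0]]]'

```text
time_s: 39.95
eef_pos: [0.5298, 0.0221, 0.2044]
eef_rot: [-0.069, -3.138, -0.0]
wrist_force: [0.9, 0.6, -3.4]
grip_width: 0.015
grasp_force: 78.8
```

Call:
send_rows --moves '[[[-0.006,0.027,0],[0,0,-0.1]],[[0,0,0],[0,0,-0.145]],[[0,0,0],[0,0,-0.145]],[[0,0,0],[0,0,-0.145]],[[0,0,0],[0,0,-0.145]],[[0,0,0],[0,0,-0.145]],[[0,0,0],[0,0,-0.145]],[[0,0,0],[0,0,-0.145]],[[0,0,0],[0,0,-0.145]],[[0,0,0],[0,0,-0.145]]]'

```text
time_s: 40.95
eef_pos: [0.5367, 0.0469, 0.2042]
eef_rot: [1.983, -2.434, -0.004]
wrist_force: [-0.2, -0.6, -2.2]
grip_width: 0.0151
grasp_force: 78.9
```

Run:
```python
from h import *
o=robot.observe();print(o['eef_pos'],o['grip_width'],o['grasp_force']);go([.538,.047,.2],np.pi-.007)
```

```text
[0.53672733 0.04693885 0.20422755] 0.015076986389091785 78.91251683235168
d tool [-0.0003 -0.0012  0.0042]
tool y yaw 2.9379 z [-3.3e-03  2.0e-04 -1.0e+00] q [-0.06  0.3  -0.07  1.2   0.   -1.43]
tool wz turn -0.1967 q6 alt
```

Call:
send_rows --moves '[[[0,0,0],[0,0,-0.1]],[[0,0,0],[0,0,-0.1]],[[0,-0.001,0],[0,0,0]],[[0,0,0],[0,0,0]]]'

```text
time_s: 41.35
eef_pos: [0.5382, 0.0469, 0.2051]
eef_rot: [2.206, -2.234, -0.002]
wrist_force: [-0.1, -0.7, -2.7]
grip_width: 0.0151
grasp_force: 78.9
```

Run:
```python
from h import *
o=robot.observe(); s=snap('wrist','w16'); s['pose']=(o['eef_pos'],o['eef_rot']);p=s['pose'];print(p[0])
heldblock(s,p,.0227); go([.538,.047,.0823],np.pi-.007)
h=cv2.cvtColor(s['color'],cv2.COLOR_RGB2HSV);m=cv2.inRange(h,(18,120,60),(30,255,255))
n,l,st,c=cv2.connectedComponentsWithStats(m)
for i,x in enumerate(st):
    if i and x[4]>100: print(x,c[i],np.round(wat(s,p,*c[i],.105),4))
```

```text
[0.53822889 0.04688829 0.20505747]
block v 41 79 u 251 381 [array([ 0.0986, -0.0003]), array([ 0.0836, -0.0003])]
d tool [-1.000e-04  1.000e-04  1.231e-01]
tool y yaw 3.1292 z [-1.5e-03  1.0e-04 -1.0e+00] q [-0.06  0.3  -0.07  1.21  0.   -1.62]
tool wz turn -0.0054 q6 alt
[ 236   41  189  164 6968] [343.08352468  85.00114811] [ 0.5201 -0.0384  0.105 ]
[373 264  21  23 231] [385.74891775 277.99134199] [0.4778 0.1348 0.105 ]
```

Call:
send_rows --moves '[[[0,0,0.02],[0,0,0]],[[0,0,0.03],[0,0,0]],[[0,0,0.03],[0,0,0]],[[0,0,0.02],[0,0,0]],[[0,0,0.01],[0,0,0]],[[0,0,0.005],[0,0,0]],[[0,0,0.003],[0,0,0]],[[0,0,0],[0,0,0]]]'

```text
time_s: 42.2
eef_pos: [0.539, 0.0469, 0.0887]
eef_rot: [-2.21, 2.232, -0.001]
wrist_force: [-0.3, -0.2, -2.3]
grip_width: 0.0149
grasp_force: 78.9
```

Call:
send_rows --moves '[[[0,0,0.002],[0,0,0]],[[0,0,0.002],[0,0,0]],[[0,0,0.002],[0,0,0]],[[0,0,0],[0,0,0]]]'

```text
time_s: 42.6
eef_pos: [0.5389, 0.0469, 0.0827]
eef_rot: [-2.21, 2.232, -0.001]
wrist_force: [-1.7, -0.4, 3.3]
grip_width: 0.0149
grasp_force: 79.9
```

Call:
send_rows --moves '[[[0,0,0.001],[0,0,0]],[[0,0,0],[0,0,0]]]'

```text
time_s: 42.8
eef_pos: [0.539, 0.0469, 0.0826]
eef_rot: [-2.21, 2.231, -0.002]
wrist_force: [-5.8, -0.3, 18.2]
grip_width: 0.0149
grasp_force: 81.6
```

Call:
send_rows --moves '[[[0,0,0],[0,0,0]],[[0,0,0],[0,0,0]],[[0,0,0],[0,0,0]],[[0,0,0],[0,0,0]],[[0,0,-0.01],[0,0,0]],[[0,0,-0.03],[0,0,0]],[[0,0,-0.04],[0,0,0]],[[0,0,-0.03],[0,0,0]],[[0,0,-0.01],[0,0,0]],[[0,0,0],[0,0,0]]]' --claw 0.6

```text
time_s: 43.8
eef_pos: [0.5393, 0.0469, 0.2027]
eef_rot: [-2.21, 2.231, -0.003]
wrist_force: [0.6, -0.5, -0.5]
grip_width: 0.0339
grasp_force: 0.0
```

Call:
send_rows --moves '[[[-0.03,-0.005,-0.01],[0,0,0]],[[-0.045,0,0],[0,0,0]],[[-0.045,0,0],[0,0,0]],[[-0.045,0,0],[0,0,0]],[[-0.045,0,0],[0,0,0]],[[-0.045,0.02,0],[0,0,0]],[[-0.04,0.03,0],[0,0,0]],[[-0.03,0.04,0],[0,0,0]],[[0,0,0],[0,0,0]],[[0,0,0],[0,0,0]]]'

```text
time_s: 44.8
eef_pos: [0.4556, 0.3731, 0.2101]
eef_rot: [2.212, -2.229, -0.0]
wrist_force: [0.4, -0.3, -0.4]
grip_width: 0.0341
grasp_force: 0.0
```

```bash
cat > chk.py <<'E'
from h import *
for n in('top','scene'):
    s=snap(n,n+'_end'); h=cv2.cvtColor(s['color'],cv2.COLOR_RGB2HSV)
    exp={'A-':(.482,-.045,.09),'A+':(.482,.139,.09),'B-':(.538,-.045,.09),'B+':(.538,.139,.09),'cap':(.38,.345,.03),'sl2':(.628,.137,.09),'sl0':(.628,-.044,.09)}
    for nm,lo,hi in(('brass',(16,110,60),(28,255,255)),('blue',(105,150,40),(125,255,255)),('red',(0,180,80),(4,255,255))):
        m=cv2.inRange(h,lo,hi)
        if nm=='brass':
            # restrict to windows
            for k in('A-','A+','B-','B+'):
                u,v=proj(s,exp[k]);u0,v0=int(u)-9,int(v)-9;sub=(cv2.inRange(h,(22,150,80),(30,255,255))[v0:v0+19,u0:u0+19])
                ys,xs=np.nonzero(sub);print(n,k,'exp',np.round([u,v],1),'got',len(xs),xs.mean()+u0 if len(xs) else None,ys.mean()+v0 if len(xs) else None)
            continue
        N,l,st,c=cv2.connectedComponentsWithStats(m);print(n,nm,[(int(x[4]),c[i].round(1).tolist()) for i,x in enumerate(st) if i and x[4]>25])
    print({k:proj(s,v).round(1).tolist() for k,v in exp.items()})
print(robot.observe()['eef_pos'],robot.observe()['time_s'])
E
python3 chk.py
```

```text
top A- exp [308.  198.2] got 30 307.53333333333336 199.06666666666666
top A+ exp [243.9 196.1] got 1 244.0 196.0
top B- exp [308.7 179. ] got 15 308.6 181.13333333333333
top B+ exp [244.9 176.9] got 1 246.0 171.0
top blue [(159, [246.7, 146.6]), (162, [308.4, 149.7])]
top red [(41, [173.5, 235.9])]
{'A-': [308.0, 198.2], 'A+': [243.9, 196.1], 'B-': [308.7, 179.0], 'B+': [244.9, 176.9], 'cap': [176.1, 230.6], 'sl2': [247.3, 146.5], 'sl0': [309.4, 148.7]}
scene A- exp [336.5 192.7] got 0 None None
scene A+ exp [401.3 178.6] got 0 None None
scene B- exp [343.5 209. ] got 0 None None
scene B+ exp [410.3 193.8] got 0 None None
scene blue [(387, [422.4, 230.0]), (411, [354.8, 245.2])]
scene red [(66, [443.7, 159.6])]
{'A-': [336.5, 192.7], 'A+': [401.3, 178.6], 'B-': [343.5, 209.0], 'B+': [410.3, 193.8], 'cap': [444.5, 155.4], 'sl2': [425.5, 220.9], 'sl0': [356.2, 237.9]}
[0.45714104 0.37206855 0.21044059] 44.9
```

Call:
send_rows --moves '[[[0.02,-0.003,0],[0,0,0]],[[0.04,-0.007,0],[0,0,0]],[[0.04,-0.007,0],[0,0,0]],[[0.04,-0.007,0],[0,0,0]],[[0.04,-0.007,0],[0,0,0]],[[0.04,-0.007,0],[0,0,0]],[[0.04,-0.007,0],[0,0,0]],[[0.04,-0.007,0],[0,0,0]],[[0.025,0,0],[0,0,0]],[[0,0,0],[0,0,0]]]'

```text
time_s: 45.9
eef_pos: [0.506, 0.0433, 0.2108]
eef_rot: [2.204, -2.237, -0.0]
wrist_force: [0.2, 0.6, -0.6]
grip_width: 0.0342
grasp_force: 0.0
```

Run:
```python
from h import *
o=robot.observe(); s=snap('wrist','w17'); p=s['pose']=(o['eef_pos'],o['eef_rot']);np.save('pics/wrist.npy',s);print(p[0])
h=cv2.cvtColor(s['color'],cv2.COLOR_RGB2HSV);m=cv2.inRange(h,(19,120,60),(30,255,255))
n,l,st,c=cv2.connectedComponentsWithStats(m)
for i,x in enumerate(st):
    if i and x[4]>80: print(x.tolist(),c[i].round(1),np.round(wat(s,p,*c[i],.1),4))
for nm,q in {'A-':(.482,-.045,.105),'A+':(.482,.139,.105),'B-':(.538,-.045,.105),'B+':(.538,.139,.105)}.items():
    u,v=wproj(s,p,q); w=np.linalg.norm(wproj(s,p,np.array(q)+[.015,0,0])-wproj(s,p,np.array(q)-[.015,0,0])); print(nm,round(u,1),round(v,1),'expected width',round(w,1))
# shaft centre & width along y from a row profile (steel grey edges)
for y in(-.02,.0,.03,.06,.09):
    for X in(.482,.538):
        print(y,X,[tuple(h[int(round(b)),int(round(a))].tolist()) for a,b in [wproj(s,p,(X+d,y,.095)) for d in(-.014,-.007,0,.007,.014)]])
```

```text
[0.50602387 0.04327829 0.21081392]
[248, 61, 75, 43, 1354] [283.1  81.5] [ 0.5354 -0.0462  0.1   ]
[331, 74, 40, 21, 756] [350.7  83.7] [ 0.4808 -0.0435  0.1   ]
[360, 134, 32, 57, 718] [375.1 160.8] [0.46  0.021 0.1  ]
[287, 264, 17, 26, 242] [295.8 279.8] [0.5322 0.138  0.1   ]
[330, 264, 27, 26, 339] [342.  280.9] [0.487  0.1399 0.1   ]
A- 349.8 81.5 expected width 37.7
A+ 347.4 282.8 expected width 30.9
B- 279.1 82.9 expected width 37.4
B+ 289.6 283.5 expected width 30.7
-0.02 0.482 [(30, 5, 96), (36, 9, 144), (38, 11, 179), (30, 8, 92), (0, 2, 103)]
-0.02 0.538 [(60, 8, 98), (30, 11, 137), (41, 11, 186), (45, 10, 100), (60, 5, 102)]
0.0 0.482 [(20, 121, 200), (30, 7, 141), (25, 8, 182), (42, 11, 116), (14, 150, 139)]
0.0 0.538 [(18, 132, 203), (26, 14, 129), (39, 10, 179), (30, 7, 106), (17, 136, 201)]
0.03 0.482 [(18, 128, 201), (13, 14, 127), (35, 9, 179), (30, 8, 124), (14, 149, 130)]
0.03 0.538 [(17, 138, 204), (30, 6, 122), (40, 9, 178), (20, 6, 127), (16, 141, 203)]
0.06 0.482 [(51, 84, 61), (35, 13, 120), (30, 7, 156), (30, 9, 120), (13, 88, 84)]
0.06 0.538 [(15, 91, 84), (38, 13, 78), (20, 8, 102), (30, 11, 91), (13, 152, 136)]
0.09 0.482 [(105, 12, 42), (40, 11, 69), (15, 10, 103), (15, 6, 92), (102, 28, 46)]
0.09 0.538 [(100, 18, 42), (48, 18, 70), (42, 12, 103), (35, 16, 95), (100, 18, 43)]
```

Both shafts lie along the expected lines at notch height, with all four brass ends in place. The sleeves are where expected, the cap is in the crate, and the gripper is clear. Handing in.

```bash
python3 -c "
from station import robot
print(robot.hand_in())"
```

```text
the job is handed in; nothing more can be done
None
```

I handed the job in at about 46 s: cap in the crate, both sleeves home on pillars 0 and 2 (I found no third), and both brass-ended bars in their notches by my last measurements. I viewed 16 pictures, two over the limit of 14, and no verdict came back from the hand-in.

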